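# Refit the hall-light dimmer knob and set it

## Task

The black knob has come off the hall-light dimmer and lies in the ceramic tray. Fit it on the dimmer's D-shaped spindle, feeling gently for the flat and never forcing it, and push it fully home until it snaps. Then turn it clockwise until its pointer stands at the orange mark, let go, and leave the other things where they are.

Things in the scene. Friction and masses are not known exactly. Their poses are not given: they have to be found in the camera images.
- knob: Loose black plastic knob, 45 g, upright in the tray at the start. Round skirt 45 mm across, 26 mm high, with a bar grip on top: 40 mm long (along x), 14 mm wide (y), from z = 26 to 49 mm; fingers gripping across the bar can rest on the skirt. Origin: centre of the underside; z up, +x = pointer direction (white line), at the start within 1 rad of 45 degrees left of straight away from the robot.
- bore (a point): Centre of the mouth of the D-shaped bore in the knob's underside (same point and axes as the knob's origin). The bore is 22 mm deep and 15 mm across, its flat 1.5 mm from the axis on the pointer (+x) side.
- pointer (a point): Point on the knob below the tip of the white pointer line, 24 mm from the knob's axis along its +x, at the height of its underside.
- dimmer: Fixed white dimmer box 110 x 110 mm, 36 mm high; origin: centre of its underside, z up; green lamp at its +x +y corner. The spindle stands at its centre; it turns stiffly (0.045 N m: a light press with a turning knob hardly drags it). Contact force (all faces added) that breaks it: 16 N while the knob is not yet over the flat (underside over 17 mm above the collar), 40 N later.
- spindle_tip (a point): Centre of the top of the brass D-spindle, 62 mm above the box's underside; axes are the box's. 14 mm across, flat 1 mm off the axis, top 2 mm tapered 0.5 mm. Its flat starts facing the lamp's corner (45 deg from box +x to +y), give or take an unknown 1.1 rad; the knob goes on only if pointer and flat agree within about 0.15 rad. It gives axially: 2 N at first, 6 N at the stop 2 mm down.
- collar (a point): Centre of the top of the spindle's dark round collar (20 mm across), 42 mm above the dimmer's underside: the knob's underside rests here when home. With the underside 9 to 11 mm above it the knob meets a spring catch on the spindle's round side; pushing past takes about 7 to 15 N, then it snaps down onto the collar.
- mark (a point): Inner end of the orange mark on the panel, 24 mm from the spindle's axis, 0.915 rad clockwise (seen from above) from the box's +x, so 1.7 rad clockwise from the lamp's corner; the set knob's pointer tip stands right above it. The spindle turns from 1.4 rad counterclockwise to 2.1 rad clockwise of the lamp's corner.
- tray: Fixed blue ceramic tray, 130 x 190 mm, rim 15 mm high, walls and floor 5 mm thick. Origin: centre of its underside, long side along its y. The knob and the key fob lie in it.
- key_fob: Aluminium key fob 55 x 30 x 10 mm, lying loose in the tray; leave alone. Origin: centre of the underside.
- phone: Black glass phone 72 x 150 x 9 mm lying face-down; leave alone. Origin: centre of the underside.
- power_bank: Grey power bank 68 x 130 x 22 mm; leave alone. Origin: centre of the underside.
- earbud_case: White earbud case 46 x 60 x 26 mm; leave alone. Origin: centre of the underside.
- sanitiser: Green bottle of hand sanitiser, 48 mm across, about 110 mm high; leave alone. Origin: centre of the underside.
Things that resemble listed ones, but are neither listed nor needed, are in the scene too. Several things have the shape of the knob; the one meant has the colours described above.

How it is judged:
By the outcome, as a careful person would: the job done as asked, in the order asked, and still so for the second after the job is handed in, with the robot touching nothing.
It also fails if it takes over 72 s, if anything falls off the work surface, if the arm or the gripper's body presses on something with over 40 N, if the wrist force passes 120 N, or if a joint passes its speed limit or range.

## Robot

A 6-joint arm with a two-finger parallel gripper is mounted at the origin on the work surface. World frame = base frame: x ahead of the robot, y to its left, z up, the work surface at z = 0. Lengths are in mm, angles in degrees, forces in N, time in s.
With the tool pointing down it reaches from about 425 to 950 mm from the base axis. Payload 14.7 kg.
Tool frame: the origin (TCP) lies on the centre line of the jaws, within the pads' length; the fingertips stand 14 mm ahead of it and the grasp point (between the pads) lies 5 mm behind it (env.nose_length is the distance from the TCP to the fingertips, in mm); z points along the fingers, y is the direction in which the jaws open and shut (so a half turn about z gives the same grasp; the last joint's range is limited). The gripper opens to 85 mm and grips with 20 to 120 N. Pads are 22 mm wide; open, the fingers measure 114 mm over their backs; the gripper's body (76 mm by 85 mm) begins 54 mm behind the grasp point. The pads swing forward as they close: fully open they stand 13 mm farther back than shut.
Start: joints at [73.075, 27.513, 91.461, -0, 61.026, -2.67], TCP at [160.032, 629.986, 245.297] pointing down, gripper open.
Joint ranges: [-157.49, 157.49], [-46.99, 117.5], [13.45, 153.17], [-89.5, 269.5], [5.16, 153.95], [-167.48, 167.48]. Speed limits (degrees/s): [108.29, 108.29, 136.94, 172.46, 172.46, 172.46].

## Interface

Orientations are given as [roll, pitch, yaw] about the fixed x, y, z axes, in that order (R = Rz(yaw) Ry(pitch) Rx(roll)).
In Python, from cell import env, viewer, ticket gives the robot as it stands.
- The arm moves only by the shell command python3 -m inch 'ROWS' [FORCE]. ROWS is JSON, a list of rows, each an object with "angular": the turn, a rotation vector about the tool's x, y, z in rad, a list of three; "delta_pos": the shift along the tool's x, y, z in m, a list of three; "grip": the opening, from -1 (shut) to 1 (fully open). In form: [{"angular": [wx, wy, wz], "delta_pos": [tx, ty, tz], "grip": grip}, ...]. A call has 1 to 8 rows; each row shifts and turns the commanded pose from where the row before left it, along the tool's axes as they then stand; what a row does not reach is not made up. A row lasts 1/10 s, in which the tool goes at most 50 mm and 8.59 degrees, less where a joint would pass 70% of its speed; a pose out of reach is approached as far as the arm can. A call is refused whole if a number of a shift passes 0.05 or a number of a turn 0.15, either way. A call with a gripper value outside its range is refused whole. The fingers move at their own pace and stop on an object; FORCE is the grip in N (left out, the last holds). Time passes only in rows, so rows that do not move let the fingers close. It gives the time, the measured TCP pose, the force and the opening at its end, in the units of the state.
- env.read_state(): the state, without advancing time (a new reading comes with each control period).
- viewer.camera(name): name is "side" or "top" or "wrist"; returns a dict with "frame" (420x560x3 uint8, blue, green, red), "mtx" (3x3 intrinsics, pixels), "camera_from_world" (4x4, takes a point from world to camera coordinates). Camera axes: x right, y up, looking along -z (the intrinsics and any distortion apply to the point x, -y, -z); pixel columns grow to the right and rows downward; lengths in mm; the calibration is good to about 2 mm. A picture is of the moment at which its call begins. There is no depth.
- ticket.close_job(): hands the job in, once; it reports no verdict.
Trained networks look in a picture, given as the dict that the camera call returned (one of the last four; its "shot" number tells which), for a name from the list of things; names that differ only in an ending like _2 or _b are one class to them, and where a whole thing is asked for, a point or a joint stands for the part that bears it (a point fixed in the world has none). Each returns a list of dicts, best first, with "conf" (0 to 1); they miss things now and then, are a little off and sometimes report something else, mostly with a low value. They report only what shows in the picture. A call takes as long as a camera call. They do not tell look-alikes from the thing itself.
- viewer.find_in(picture, target): "location" ([column, row] in pixels, amid what is visible of it).
The state is a dict: "clock": time; "qpos": joint angles; "qd": joint speeds; "joint_efforts": joint torques, N m; "tcp_pos": TCP position; "tcp_rot": TCP orientation; "wrist_force": force on the tool from outside, world axes, zero at the start; "ft_torque": the same for the moment, N m; "opening": finger opening in mm.
Only numpy, scipy, OpenCV 4.12 (cv2) and the standard library are available. Lean on these libraries where they do the work, as an engineer would, in place of code of your own. Each camera call takes 0.05 s, during which the arm holds its last target.

## Working session

There is one attempt and no reset: what is moved stays moved. The work goes in short steps, Python scripts to look and compute and a shell command to move; the robot and the scene stay as the last step left them, time stands still between calls to the robot, and variables do not carry over. Pictures are saved under pics/ and viewed, and the job is handed in when it is done.

```bash
ls; mkdir -p pics; cat > h.py <<'E'
from cell import env, viewer, ticket
import numpy as np, cv2
def shot(n,f):
    p=viewer.camera(n); cv2.imwrite('pics/'+f,p['frame']); return p
def ray(p,uv):
    K=np.array(p['mtx']);T=np.array(p['camera_from_world']);R=T[:3,:3];t=T[:3,3]
    x=np.linalg.inv(K)@[uv[0],uv[1],1]; d=np.array([x[0],-x[1],-x[2]])
    return -R.T@t, R.T@d
def onz(p,uv,z):
    o,d=ray(p,uv); return o+d*(z-o[2])/d[2]
def proj(p,X):
    T=np.array(p['camera_from_world']);c=T[:3,:3]@np.array(X,float)+T[:3,3]
    q=np.array(p['mtx'])@[c[0],-c[1],-c[2]];return q[:2]/q[2]
def tri(obs):
    A=np.zeros((3,3));b=np.zeros(3)
    for p,uv in obs:
        o,d=ray(p,uv);d=d/np.linalg.norm(d);M=np.eye(3)-np.outer(d,d);A+=M;b+=M@o
    return np.linalg.solve(A,b)
E
python3 - <<'E'
from h import *
print(env.read_state())
for n in ['side','top','wrist']:
    p=shot(n,n+'0.png'); print(n,p.keys(),ray(p,[280,210]))
    for t in ['knob','dimmer','spindle_tip','tray','mark','pointer','collar']:
        print(t,[(np.round(r['location']),round(r['conf'],2)) for r in viewer.find_in(p,t)][:5])
print(env.read_state()['clock'])
E
```

```text
pics
{'clock': 0.0, 'qpos': array([ 7.30738467e+01,  2.75499547e+01,  9.14919084e+01, -3.30076441e-04,
        6.10257412e+01, -2.67044054e+00]), 'qd': array([ 0.08182818,  0.04905737, -0.05291042,  0.0389944 ,  0.0445035 ,
        0.01296832]), 'joint_efforts': array([ 4.50658263e-03, -9.50678802e+01, -4.30192173e+01,  3.76783219e-04,
        1.20730393e-02, -7.31814157e-05]), 'tcp_pos': array([159.93986651, 629.62931948, 244.68323125]), 'tcp_rot': array([-1.79932456e+02, -2.86149438e-03,  1.65744446e+02]), 'wrist_force': array([-0.11739641, -0.33543907, -0.63626933]), 'ft_torque': array([ 0.05330395,  0.01094106, -0.00618741]), 'opening': 85.71029434037747}
side dict_keys(['frame', 'mtx', 'camera_from_world', 'shot']) (array([ 372.57519037, -489.32528424,  610.84388501]), array([ 0.27597542,  0.64558626, -0.71221202]))
knob [(array([319., 318.]), 0.93), (array([344., 393.]), 0.85), (array([414., 338.]), 0.84), (array([370., 252.]), 0.79)]
dimmer [(array([228., 174.]), 0.72), (array([287., 280.]), 0.66)]
spindle_tip [(array([230., 178.]), 0.71), (array([170., 236.]), 0.36), (array([
[... 354 characters left out ...]
76436767]), array([ 0.16940908,  0.02916354, -0.98516102]))
knob [(array([373., 218.]), 0.78), (array([333., 151.]), 0.76)]
dimmer [(array([187., 230.]), 0.85)]
spindle_tip [(array([183., 230.]), 0.86), (array([378., 147.]), 0.56)]
tray [(array([351., 229.]), 0.66)]
mark [(array([185., 230.]), 0.75)]
pointer [(array([410., 156.]), 0.93), (array([328., 150.]), 0.92), (array([428., 224.]), 0.67), (array([374., 215.]), 0.59)]
collar [(array([185., 228.]), 0.82)]
wrist dict_keys(['frame', 'mtx', 'camera_from_world', 'shot']) (array([ 93.55576165, 647.753774  , 372.95084996]), array([ 0.27130104, -0.03973432, -0.96206184]))
knob []
dimmer []
spindle_tip []
tray []
mark []
pointer []
collar []
1.2
```

View pics/side0.png

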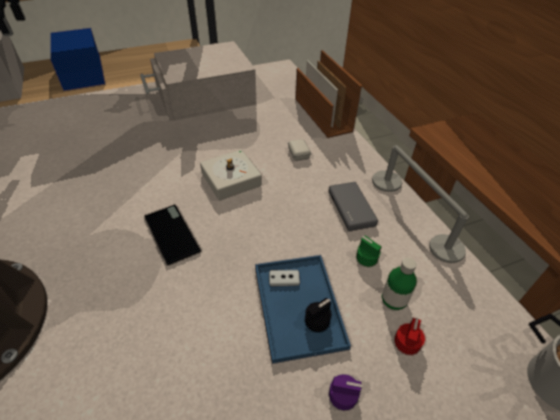

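View pics/top0.png

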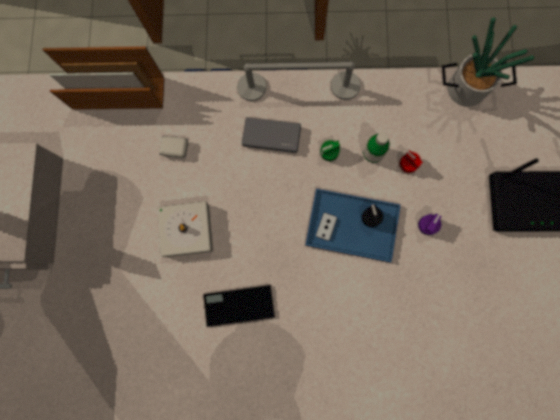

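The black knob is in the tray at side (318,316) and top (372,217). The dimmer is at side (230,172) and top (184,229). The other knobs are green, red and purple decoys.

```bash
python3 - <<'E'
from h import *
s=shot('side','s1.png');t=shot('top','t1.png')
for nm,a,b in [('knob',(319,317),(373,217)),('spindle',(230,161),(183,228))]:
    print(nm,tri([(s,a),(t,b)]),onz(t,b,30),onz(s,a,30))
# dimmer box corners in top at z=36 approx
for uv in [(162,205),(208,201),(211,250),(163,256)]: print('dim',onz(t,uv,36))
for uv in [(316,189),(400,206),(390,261),(307,248)]: print('tray',onz(t,uv,15))
f=t['frame']; c=np.hstack([cv2.resize(f[185:265,145:225],(390,390),interpolation=cv2.INTER_CUBIC),cv2.resize(f[180:260,330:410],(390,390),interpolation=cv2.INTER_CUBIC)]); cv2.imwrite('pics/tz.png',c)
f=s['frame']; c=np.hstack([cv2.resize(f[135:205,195:265],(390,390),interpolation=cv2.INTER_CUBIC),cv2.resize(f[285:355,285:355],(390,390),interpolation=cv2.INTER_CUBIC)]); cv2.imwrite('pics/sz.png',c)
np.save('x.npy',1)
E
```

```text
knob [ 566.65281573 -212.38017089   22.05435818] [ 565.17284173 -210.83463373   30.        ] [ 564.28618646 -216.15784713   30.        ]
spindle [538.21107637 192.64916038  61.09114905] [541.46324187 200.7396788   30.        ] [548.41475687 231.1602732   30.        ]
dim [591.42530816 247.71128595  36.        ]
dim [600.06369642 146.59775386  36.        ]
dim [493.22425781 136.74059582  36.        ]
dim [480.20898246 239.95030529  36.        ]
tray [630.62877068 -90.0303354   15.        ]
tray [ 591.80751137 -273.12776409   15.        ]
tray [ 471.92199359 -246.60620514   15.        ]
tray [499.54744665 -69.0648422   15.        ]
```

View pics/tz.png

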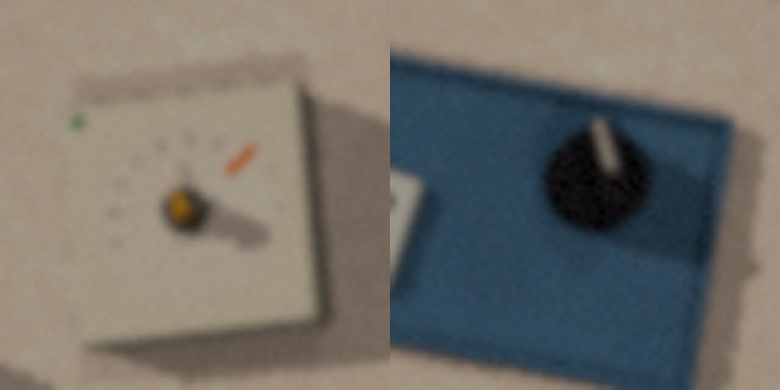

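View pics/sz.png

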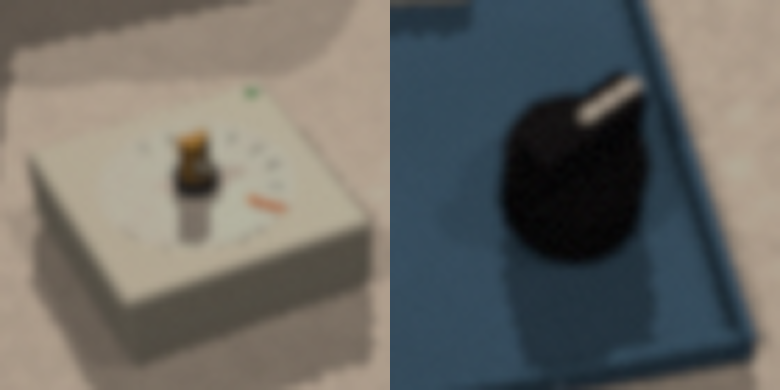

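View pics/wrist0.png

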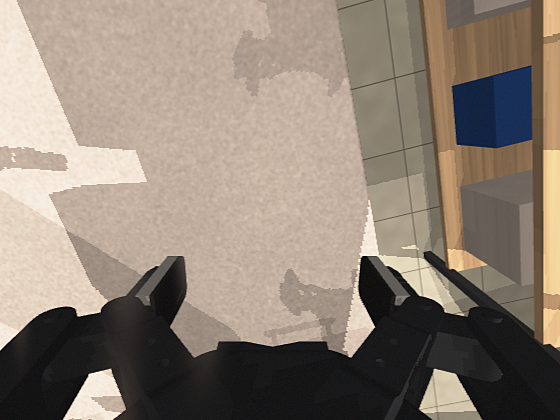

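```bash
cat >> h.py <<'E'
from scipy.spatial.transform import Rotation as Ro
def go(tgt,yaw):
    s=env.read_state();R=Ro.from_euler('xyz',s['tcp_rot'],degrees=True)
    d=R.inv().apply(np.array(tgt)-s['tcp_pos']); 
    w=(R.inv()*Ro.from_euler('xyz',[180,0,yaw],degrees=True)).as_rotvec()
    print('clock',s['clock'],'tcp',np.round(s['tcp_pos'],1),np.round(s['tcp_rot'],1),'q6',round(s['qpos'][5],1),'tool shift mm',np.round(d,1),'rotvec',np.round(w,4))
E
python3 - <<'E'
from h import *
go([540,193,250],165.7)
p=viewer.camera('wrist');print(np.round(np.array(p['camera_from_world']),3),p['mtx'])
E
```

```text
clock 1.3 tcp [160.  630.  245.3] [-180.     0.   165.7] q6 -2.7 tool shift mm [-475.9 -330.    -4.7] rotvec [-0.      0.      0.0008]
[[ 2.46000e-01  9.69000e-01  1.00000e-03 -6.51226e+02]
 [-9.33000e-01  2.37000e-01 -2.71000e-01  3.49000e+01]
 [-2.63000e-01  6.60000e-02  9.63000e-01 -3.76970e+02]
 [ 0.00000e+00  0.00000e+00  0.00000e+00  1.00000e+00]] [[290.69730745   0.         272.07774673]
 [  0.         290.69730745 209.46782604]
 [  0.           0.           1.        ]]
```

```bash
python3 - <<'E'
from h import *
s=shot('side','s2.png');t=shot('top','t2.png')
# right faces corners: top view upper right (37,143) / bottom right (28,262); side: front face corners (165,118),(257,108)
for a,b in [((165,118),(63,150)),((257,108),(63,150)),((165,118),(50,268)),((257,75),(37,143)),((160,85),(28,262))]:
    X=tri([(s,a),(t,b)]);print(a,b,X,proj(s,X),proj(t,X))
cv2.imwrite('pics/sz2.png',cv2.resize(s['frame'][0:180,100:340],(800,600)))
E
```

```text
(165, 118) (63, 150) [546.97970714 362.20695641 158.20082949] [208.87186599  85.2573317 ] [ 82.38016667 216.49524087]
(257, 108) (63, 150) [726.64659889 513.19198913 -21.01261381] [260.12749041 107.20671325] [ 62.2225378 154.0383255]
(165, 118) (50, 268) [448.38392819 498.66670009  12.44678235] [167.34969652 117.65458241] [ 49.51073167 270.91259829]
(257, 75) (37, 143) [718.89382573 511.85531561  84.22605607] [257.02402562  74.99465615] [ 36.99264772 143.03171616]
(160, 85) (28, 262) [454.80282825 485.94182331 115.75626554] [163.13622854  84.57272293] [ 27.31005863 266.00795026]
```

View pics/sz2.png

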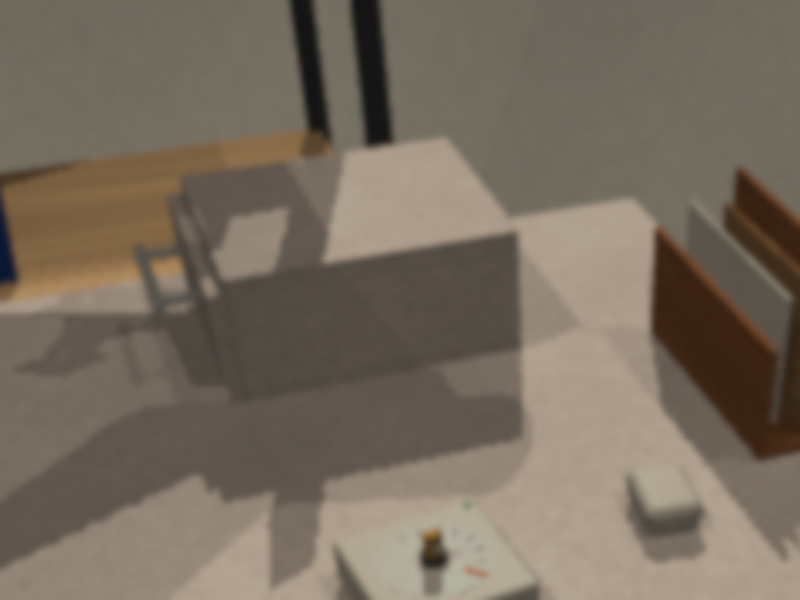

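```bash
python3 -m inch '[{"angular":[0,0,0],"delta_pos":[-0.046,-0.03,0],"grip":1},{"angular":[0,0,0],"delta_pos":[-0.046,-0.03,0],"grip":1},{"angular":[0,0,0],"delta_pos":[-0.046,-0.03,0],"grip":1},{"angular":[0,0,0],"delta_pos":[-0.046,-0.03,0],"grip":1},{"angular":[0,0,0],"delta_pos":[-0.046,-0.03,0],"grip":1},{"angular":[0,0,0],"delta_pos":[-0.046,-0.03,0],"grip":1},{"angular":[0,0,0],"delta_pos":[-0.046,-0.03,0],"grip":1},{"angular":[0,0,0],"delta_pos":[-0.046,-0.03,0],"grip":1}]'; python3 -c "
from h import *
go([574,184,140],165.7)"
```

```text
clock: 2.25
tcp_pos: [432.1, 334.1, 245.5]
tcp_rot: [180.0, 0.0, 165.8]
wrist_force: [0.3, 0.5, 0.5]
opening: 85.4
clock 2.25 tcp [432.1 334.1 245.5] [180.    0.  165.8] q6 -41.2 tool shift mm [-174.5 -110.6  105.5] rotvec [0.0004 0.0003 0.0009]
```

```bash
python3 -m inch '[{"angular":[0,0,0],"delta_pos":[-0.035,-0.022,0.02],"grip":1},{"angular":[0,0,0],"delta_pos":[-0.035,-0.022,0.02],"grip":1},{"angular":[0,0,0],"delta_pos":[-0.035,-0.022,0.02],"grip":1},{"angular":[0,0,0],"delta_pos":[-0.035,-0.022,0.02],"grip":1},{"angular":[0,0,0],"delta_pos":[-0.035,-0.022,0.02],"grip":1},{"angular":[0,0,0],"delta_pos":[0,0,0],"grip":1}]'; python3 - <<'E'
from h import *
import pickle
p=shot('wrist','w1.png');pickle.dump(p,open('w1.pkl','wb'))
go([574,184,140],165.7)
for t in ['dimmer','spindle_tip','mark','collar']:
        print(t,[(np.round(r['location']),round(r['conf'],2)) for r in viewer.find_in(p,t)][:5])
E
```

```text
clock: 2.85
tcp_pos: [575.5, 182.3, 142.8]
tcp_rot: [-179.9, -0.1, 165.5]
wrist_force: [-0.3, 1.5, -0.0]
opening: 85.3
clock 2.9 tcp [574.3 183.9 143.8] [-1.799e+02 -1.000e-01  1.656e+02] q6 -60.7 tool shift mm [0.3 0.  3.8] rotvec [-0.001  -0.0015 -0.0023]
dimmer [(array([280., 160.]), 0.69)]
spindle_tip [(array([284., 161.]), 0.79)]
mark [(array([281., 162.]), 0.96)]
collar [(array([285., 161.]), 0.74)]
```

View pics/w1.png

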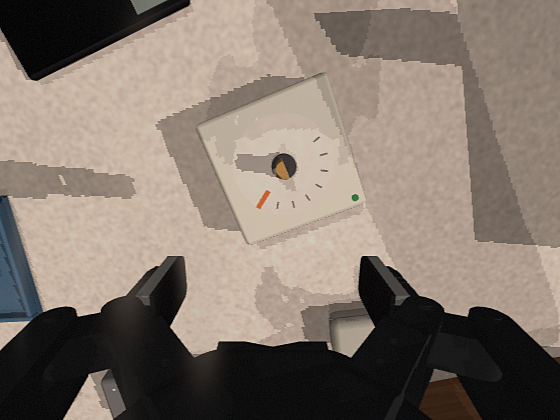

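```bash
python3 - <<'E'
from h import *
import pickle
p=pickle.load(open('w1.pkl','rb'));f=p['frame']
cv2.imwrite('pics/w1z.png',cv2.resize(f[135:200,245:330],None,fx=9,fy=9,interpolation=cv2.INTER_CUBIC))
c=[onz(p,uv,36) for uv in [(198,126),(323,74),(364,199),(249,243)]]
for x in c: print(x)
print('centre',np.mean(c,0))
print('lamp',onz(p,(355,198),36),'mark in',onz(p,(267,192),36),'mark out',onz(p,(259,207),36))
E
```

```text
[493.4880994  145.06292493  36.        ]
[481.32713513 246.47544894  36.        ]
[583.147099   260.04387623  36.        ]
[597.12943946 157.09671376  36.        ]
centre [538.77294325 202.16974097  36.        ]
lamp [580.44768171 252.96439845  36.        ] mark in [557.38194765 183.63218385  36.        ] mark out [568.10427407 173.90734463  36.        ]
```

View pics/w1z.png

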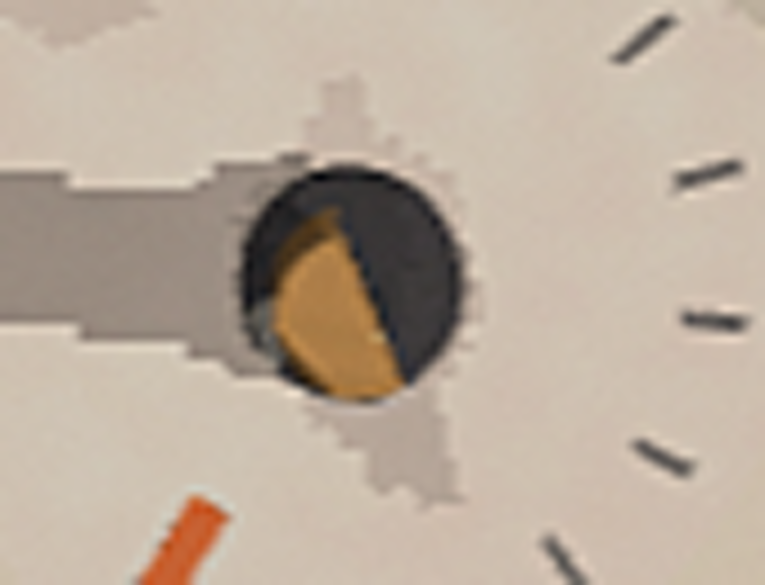

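```bash
python3 - <<'E'
from h import *
import pickle
p=pickle.load(open('w1.pkl','rb'))
z=lambda u,v:(245+(u+.5)/9-.5,135+(v+.5)/9-.5)
col=onz(p,z(352,283),42);print('collar',col)
a,b=onz(p,z(340,220),62),onz(p,z(402,383),62); d=b-a; print(a,b,np.linalg.norm(d[:2]))
n=np.array([d[1],-d[0]]);
for s in(1,-1): print('flat normal',np.degrees(np.arctan2(s*n[1],s*n[0])))
for u in [(275,310),(360,402)]: print(onz(p,z(*u),61))
for uv in [z(195,497),z(228,517)]: print('mark',onz(p,uv,36),onz(p,uv,36)-col)
m=onz(p,z(212,507),36)-col; print('mark ang',np.degrees(np.arctan2(m[1],m[0])),np.hypot(*m[:2]))
# project model
for c in ([538.8,202.2],col[:2]): print(proj(p,[*c,42]),proj(p,[*c,62]))
E
```

```text
collar [539.27541466 201.98869102  42.        ]
[531.60047875 202.11937426  62.        ] [545.41975106 203.83121873  62.        ] 13.92489491831591
flat normal -82.93853156229089
flat normal 97.06146843770911
[537.3387298  195.37680272  61.        ]
[546.25172493 200.19888713  61.        ]
mark [555.41748873 183.48613363  36.        ] [ 16.14207407 -18.50255739  -6.        ]
mark [557.97461859 185.93768416  36.        ] [ 18.69920393 -16.05100686  -6.        ]
mark ang -44.67454501093127 24.511871197905926
[283.78383334 165.34271084] [284.8515163  168.79331733]
[283.66666667 166.        ] [284.72281989 169.50901737]
```

```bash
python3 - <<'E'
from h import *
import pickle
p=pickle.load(open('w1.pkl','rb'))
s=env.read_state();R=Ro.from_euler('xyz',s['tcp_rot'],degrees=True)
for y in (42.5,-42.5):
  for x in (11,-11):
    for z in (1,-12): print(x,y,z,proj(p,s['tcp_pos']+R.apply([x,y,z])))
S=shot('side','s3.png');T=shot('top','t3.png')
for X in ([539,202,42],[539,202,62],[583,260,36],[597,157,36],[493,145,36],[481,246,36]): print(X,proj(S,X),proj(T,X))
cv2.imwrite('pics/s3z.png',cv2.resize(S['frame'][130:210,180:290],None,fx=7,fy=7))
cv2.imwrite('pics/t3z.png',cv2.resize(T['frame'][180:270,130:240],None,fx=6,fy=6))
E
```

```text
11 42.5 1 [368.98445311 248.44264416]
11 42.5 -12 [378.81699823 260.68279848]
-11 42.5 1 [365.0960274  290.33468338]
-11 42.5 -12 [374.09926788 306.07843482]
11 -42.5 1 [186.8262853  249.01908483]
11 -42.5 -12 [178.13756961 261.30216595]
-11 -42.5 1 [190.56467337 290.84043296]
-11 -42.5 -12 [182.63720162 306.61401532]
[539, 202, 42] [229.41354797 165.19470521] [180.98413617 228.41923681]
[539, 202, 62] [228.74126012 158.24807033] [178.57820898 227.2061858 ]
[583, 260, 36] [239.98128045 148.94847228] [156.24997353 208.80242319]
[597, 157, 36] [259.94705791 173.21091327] [203.22369352 202.39078798]
[493, 145, 36] [217.03609598 187.5543398 ] [207.16442235 250.09866819]
[481, 246, 36] [200.24066161 161.67930492] [160.22848996 255.62387064]
```

View pics/t3z.png

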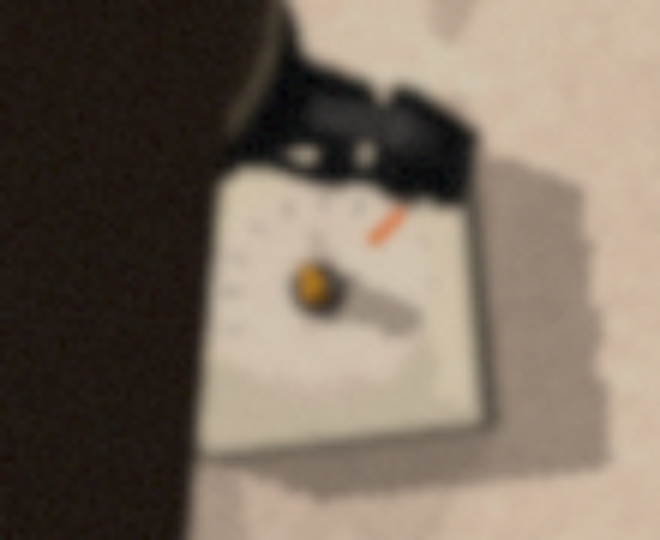

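View pics/s3z.png

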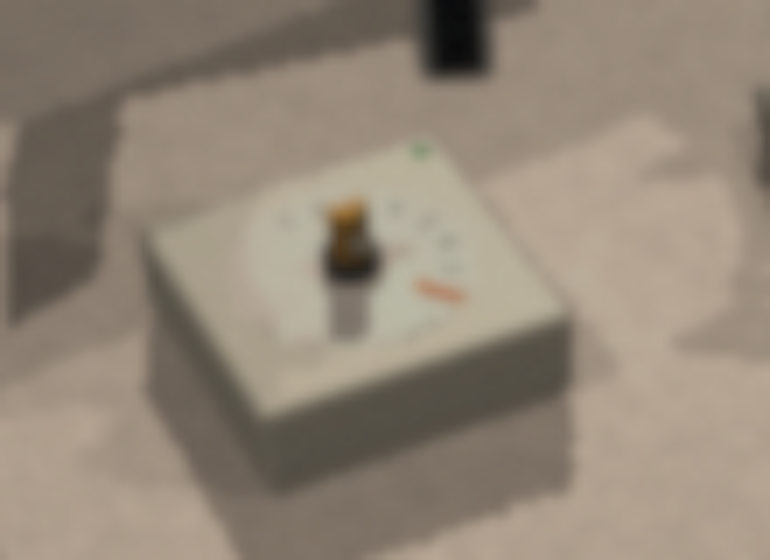

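```bash
python3 -m inch '[{"angular":[0,0,0],"delta_pos":[-0.0075,-0.0495,0],"grip":1},{"angular":[0,0,0],"delta_pos":[-0.0075,-0.0495,0],"grip":1},{"angular":[0,0,0],"delta_pos":[-0.0075,-0.0495,0],"grip":1},{"angular":[0,0,0],"delta_pos":[-0.0075,-0.0495,0],"grip":1},{"angular":[0,0,0],"delta_pos":[-0.0075,-0.0495,0],"grip":1},{"angular":[0,0,0],"delta_pos":[-0.0075,-0.0495,0],"grip":1},{"angular":[0,0,0],"delta_pos":[-0.0075,-0.0495,0],"grip":1},{"angular":[0,0,0],"delta_pos":[-0.0075,-0.0495,0],"grip":1}]' && python3 -m inch '[{"angular":[0,0,0.148],"delta_pos":[0,0,0],"grip":1},{"angular":[0,0,0.148],"delta_pos":[0,0,0],"grip":1},{"angular":[0,0,0.148],"delta_pos":[0,0,0],"grip":1},{"angular":[0,0,0.148],"delta_pos":[0,0,0],"grip":1},{"angular":[0,0,0.148],"delta_pos":[0,0,0],"grip":1},{"angular":[0,0,0.148],"delta_pos":[0,0,0],"grip":1},{"angular":[0,0,0.148],"delta_pos":[0,0,0],"grip":1},{"angular":[0,0,0.148],"delta_pos":[0,0,0],"grip":1}]' && python3 -m inch '[{"angular":[0,0,0.148],"delta_pos":[0,0,0],"grip":1},{"angular":[0,0,0.148],"delta_pos":[0,0,0],"grip":1},{"angular":[0,0,0.148],"delta_pos":[0,0,0],"grip":1},{"angular":[0,0,0.148],"delta_pos":[0,0,0],"grip":1},{"angular":[0,0,0.148],"delta_pos":[0,0,0],"grip":1},{"angular":[0,0,0.148],"delta_pos":[0,0,0],"grip":1},{"angular":[0,0,0.148],"delta_pos":[0,0,0],"grip":1},{"angular":[0,0,0.148],"delta_pos":[0,0,0],"grip":1}]'; python3 - <<'E'
from h import *
import pickle
p=shot('wrist','w2.png');pickle.dump(p,open('w2.pkl','wb'))
go([531,-221,144],15)
for t in ['knob','pointer']:
        print(t,[(np.round(r['location']),round(r['conf'],2)) for r in viewer.find_in(p,t)][:5])
E
```

```text
clock: 4.0
tcp_pos: [534.0, -213.3, 146.0]
tcp_rot: [-180.0, 0.1, 165.8]
wrist_force: [0.7, -0.1, 0.2]
opening: 85.6
clock: 4.8
tcp_pos: [534.5, -211.3, 145.9]
tcp_rot: [180.0, 0.0, 97.6]
wrist_force: [-0.0, 0.4, -0.6]
opening: 85.4
clock: 5.6
tcp_pos: [534.5, -211.3, 145.9]
tcp_rot: [180.0, -0.0, 29.8]
wrist_force: [0.0, 0.1, 0.5]
opening: 85.1
clock 5.65 tcp [ 534.5 -211.3  145.9] [180.   -0.   29.2] q6 36.2 tool shift mm [-7.8  6.7  1.9] rotvec [ 0.0006 -0.0006  0.2477]
knob [(array([461., 100.]), 0.72), (array([291., 178.]), 0.67), (array([394., 249.]), 0.63)]
pointer [(array([460.,  94.]), 0.88), (array([290., 178.]), 0.76), (array([395., 252.]), 0.74)]
```

View pics/w2.png

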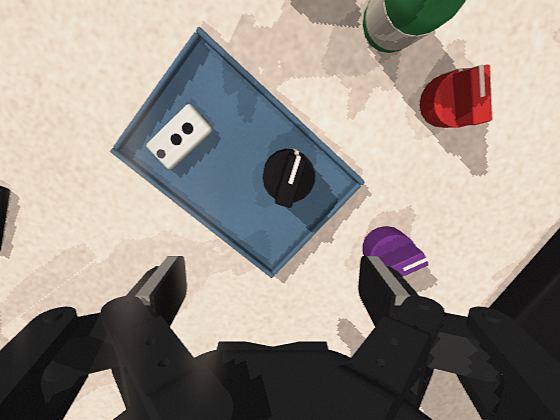

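```bash
python3 - <<'E'
from h import *
import pickle
p=pickle.load(open('w2.pkl','rb'));f=p['frame']
cv2.imwrite('pics/w2z.png',cv2.resize(f[140:215,250:330],None,fx=8,fy=8,interpolation=cv2.INTER_CUBIC))
E
```

```text
(no output)
```

View pics/w2z.png

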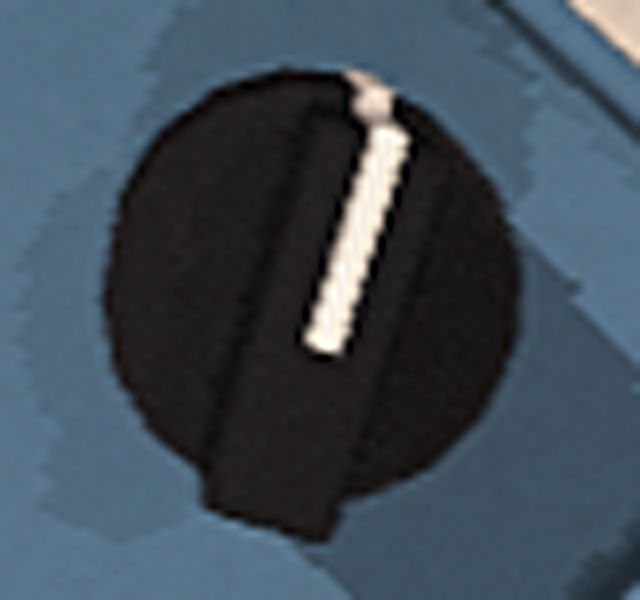

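```bash
python3 - <<'E'
from h import *
import pickle
p=pickle.load(open('w2.pkl','rb'))
z=lambda u,v:(250+(u+.5)/8-.5,140+(v+.5)/8-.5)
a,b,c=[onz(p,z(*u),54) for u in [(325,350),(392,125),(266,526)]]
print(a,b,c,np.linalg.norm(b-c))
for q,r in((a,b),(c,b)): print(np.degrees(np.arctan2(*(r-q)[1::-1])))
k=(b+c)/2;print('knob',k)
print('skirt',onz(p,z(313,285),31))
go([k[0],k[1],45],13.5)
E
```

```text
[ 565.68951811 -208.55758117   54.        ] [ 587.05099318 -203.09766636   54.        ] [ 547.84861797 -212.47707254   54.        ] 40.30880155175421
14.337628817222638
13.455423797244688
knob [ 567.44980558 -207.78736945   54.        ]
skirt [ 567.96726552 -207.31875472   31.        ]
clock 5.75 tcp [ 534.4 -211.5  145.8] [180.   -0.   30.3] q6 35.1 tool shift mm [ 30.3  13.4 100.8] rotvec [ 0.0005 -0.0005  0.2933]
```

```bash
python3 -m inch '[{"angular":[0,0,0],"delta_pos":[0.0303,0.0134,0.04],"grip":1},{"angular":[0,0,0.1415],"delta_pos":[0,0,0],"grip":1},{"angular":[0,0,0.1415],"delta_pos":[0,0,0],"grip":1},{"angular":[0,0,0],"delta_pos":[0,0,0],"grip":1},{"angular":[0,0,0],"delta_pos":[0,0,0],"grip":1}]'; python3 - <<'E'
from h import *
import pickle
p=shot('wrist','w3.png');pickle.dump(p,open('w3.pkl','wb'))
go([567.5,-207.5,45],13.8)
s=shot('side','s4.png');cv2.imwrite('pics/s4z.png',cv2.resize(s['frame'][250:370,250:410],None,fx=5,fy=5))
E
```

```text
clock: 6.25
tcp_pos: [566.0, -208.4, 107.1]
tcp_rot: [180.0, -0.0, 14.3]
wrist_force: [0.2, 0.0, -0.2]
opening: 85.5
clock 6.3 tcp [ 566.  -208.5  107.2] [180.   -0.   14.2] q6 52.7 tool shift mm [ 1.7 -0.6 62.2] rotvec [ 0.0003 -0.0004  0.0074]
```

View pics/w3.png

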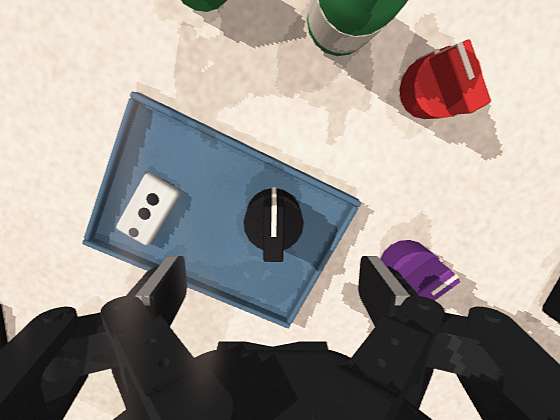

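View pics/s4z.png

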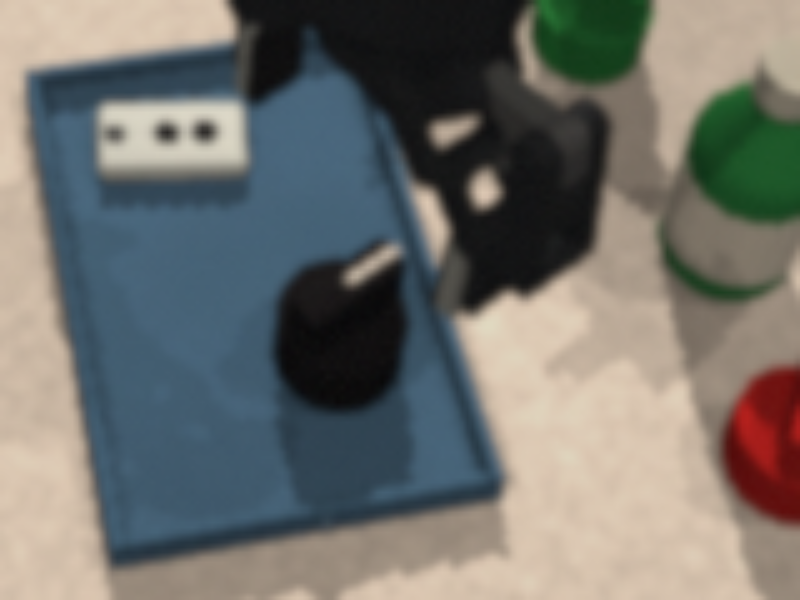

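```bash
python3 - <<'E'
from h import *
import pickle
p=pickle.load(open('w3.pkl','rb'))
cv2.imwrite('pics/w3z.png',cv2.resize(p['frame'][175:275,220:330],None,fx=6,fy=6,interpolation=cv2.INTER_CUBIC))
E
```

```text
(no output)
```

View pics/w3z.png

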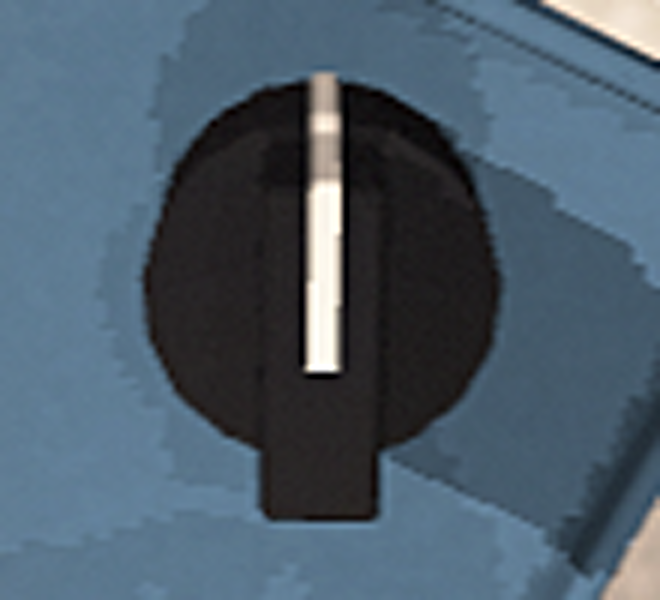

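```bash
python3 - <<'E'
from h import *
import pickle
p=pickle.load(open('w3.pkl','rb'))
z=lambda u,v:(220+(u+.5)/6-.5,175+(v+.5)/6-.5)
b,c=[onz(p,z(*u),54) for u in [(325,180),(320,518)]]
print(b,c,np.linalg.norm(b-c),np.degrees(np.arctan2(*(b-c)[1::-1])))
k=(b+c)/2;print(k)
go([k[0],k[1],46.5],14)
for uv in [(134,94),(360,203),(290,327),(84,243)]: print(onz(p,uv,15))
E
```

```text
[ 586.97283043 -203.27879452   54.        ] [ 548.44040405 -212.58508388   54.        ] 39.64031917914741 13.577963790557058
[ 567.70661724 -207.9319392    54.        ]
clock 6.35 tcp [ 566.  -208.6  107.2] [180.   -0.   14.2] q6 52.7 tool shift mm [ 1.8 -0.3 60.7] rotvec [ 0.0004 -0.0005  0.0027]
[630.85421664 -90.25031436  15.        ]
[ 594.89607193 -270.91243377   15.        ]
[ 471.77707699 -247.90879316   15.        ]
[507.5654681  -64.62090349  15.        ]
```

```bash
python3 -m inch '[{"angular":[0,0,0],"delta_pos":[0.0018,0.0005,0.02],"grip":1},{"angular":[0,0,0],"delta_pos":[0,0,0.02],"grip":1},{"angular":[0,0,0],"delta_pos":[0,0,0.015],"grip":1},{"angular":[0,0,0],"delta_pos":[0,0,0.0055],"grip":1},{"angular":[0,0,0],"delta_pos":[0,0,0],"grip":1},{"angular":[0,0,0],"delta_pos":[0,0,0],"grip":0}]' 40 && python3 -m inch '[{"angular":[0,0,0],"delta_pos":[0,0,0],"grip":-1},{"angular":[0,0,0],"delta_pos":[0,0,0],"grip":-1},{"angular":[0,0,0],"delta_pos":[0,0,0],"grip":-1},{"angular":[0,0,0],"delta_pos":[0,0,0],"grip":-1},{"angular":[0,0,0],"delta_pos":[0,0,0],"grip":-1},{"angular":[0,0,0],"delta_pos":[0,0,0],"grip":-1},{"angular":[0,0,0],"delta_pos":[0,0,0],"grip":-1},{"angular":[0,0,0],"delta_pos":[0,0,0],"grip":-1}]'; python3 - <<'E'
from h import *
print({k:np.round(v,2) for k,v in env.read_state().items() if k in('opening','wrist_force','tcp_pos','ft_torque')})
p=shot('wrist','w4.png')
E
```

```text
clock: 6.95
tcp_pos: [568.0, -208.8, 46.8]
tcp_rot: [180.0, -0.0, 13.9]
wrist_force: [0.3, -0.1, -0.3]
opening: 73.3
clock: 7.75
tcp_pos: [568.0, -208.7, 46.7]
tcp_rot: [180.0, -0.0, 13.9]
wrist_force: [-0.4, -0.2, 6.3]
opening: 13.0
{'tcp_pos': array([ 567.98, -208.75,   46.7 ]), 'wrist_force': array([-0.37, -0.2 ,  6.34]), 'ft_torque': array([ 0.05,  0.14, -0.03]), 'opening': np.float64(12.98)}
```

View pics/w4.png

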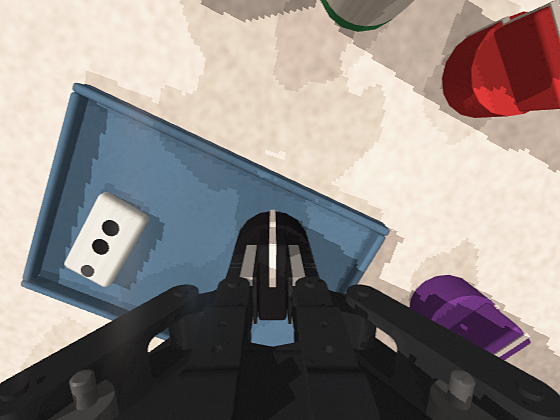

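```bash
python3 - <<'E'
from h import *
import pickle
p=viewer.camera('wrist');pickle.dump(p,open('w4.pkl','wb'))
s=env.read_state();R=Ro.from_euler('xyz',s['tcp_rot'],degrees=True)
for x in ([20,0,-7.3],[0,0,-7.3],[24,0,41.7],[22.5,0,15.7]): print(x,proj(p,s['tcp_pos']+R.apply(x)))
cv2.imwrite('pics/w4z.png',cv2.resize(p['frame'][195:345,210:340],None,fx=4,fy=4,interpolation=cv2.INTER_CUBIC))
E
```

```text
[20, 0, -7.3] [273.95685497 242.80502032]
[0, 0, -7.3] [273.86372878 282.97642483]
[24, 0, 41.7] [273.58046385 205.51100398]
[22.5, 0, 15.7] [273.75392791 221.32410543]
```

View pics/w4z.png

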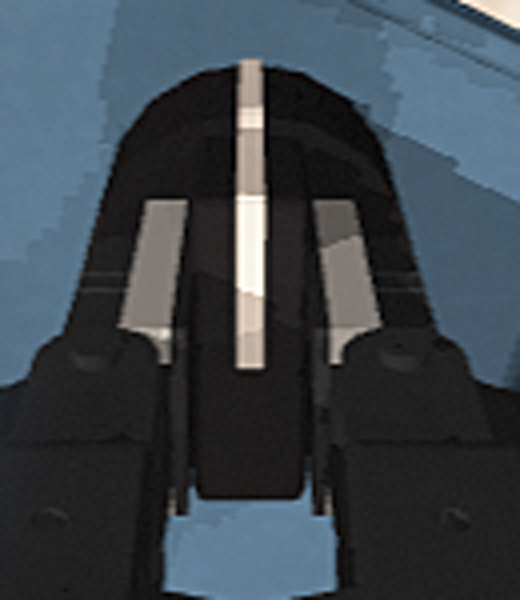

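```bash
python3 -m inch '[{"angular":[0,0,0],"delta_pos":[0,0,-0.01],"grip":-1},{"angular":[0,0,0],"delta_pos":[0,0,-0.04],"grip":-1},{"angular":[0,0,0],"delta_pos":[0,0,-0.045],"grip":-1},{"angular":[0,0,-0.148],"delta_pos":[0,0,-0.005],"grip":-1},{"angular":[0,0,-0.148],"delta_pos":[0,0,0],"grip":-1},{"angular":[0,0,-0.148],"delta_pos":[0,0,0],"grip":-1},{"angular":[0,0,-0.148],"delta_pos":[0,0,0],"grip":-1},{"angular":[0,0,-0.148],"delta_pos":[0,0,0],"grip":-1}]' && python3 -m inch '[{"angular":[0,0,-0.148],"delta_pos":[0,0,0],"grip":-1},{"angular":[0,0,-0.148],"delta_pos":[0,0,0],"grip":-1},{"angular":[0,0,-0.148],"delta_pos":[0,0,0],"grip":-1},{"angular":[0,0,-0.148],"delta_pos":[0,0,0],"grip":-1},{"angular":[0,0,-0.117],"delta_pos":[0,0,0],"grip":-1},{"angular":[0,0,0],"delta_pos":[0,0,0],"grip":-1}]'; python3 -c "
from h import *
go([545,152,125],97)"
```

```text
clock: 8.65
tcp_pos: [567.7, -208.6, 147.0]
tcp_rot: [180.0, -0.0, 56.6]
wrist_force: [0.4, -0.7, -0.8]
opening: 13.4
clock: 9.25
tcp_pos: [567.7, -208.7, 146.9]
tcp_rot: [180.0, 0.0, 97.0]
wrist_force: [-0.1, -0.6, -0.5]
opening: 13.6
clock 9.25 tcp [ 567.7 -208.7  146.9] [180.   0.  97.] q6 -30.1 tool shift mm [360.8  21.4  21.8] rotvec [0.0002 0.0001 0.    ]
```

```bash
python3 -m inch '[{"angular":[0,0,0],"delta_pos":[0.045,0.0027,0],"grip":-1},{"angular":[0,0,0],"delta_pos":[0.045,0.0027,0],"grip":-1},{"angular":[0,0,0],"delta_pos":[0.045,0.0027,0],"grip":-1},{"angular":[0,0,0],"delta_pos":[0.045,0.0027,0],"grip":-1},{"angular":[0,0,0],"delta_pos":[0.045,0.0027,0],"grip":-1},{"angular":[0,0,0],"delta_pos":[0.045,0.0027,0.005],"grip":-1},{"angular":[0,0,0],"delta_pos":[0.045,0.0027,0.01],"grip":-1},{"angular":[0,0,0],"delta_pos":[0.045,0.0027,0.01],"grip":-1}]' && python3 -m inch '[{"angular":[0,0,0],"delta_pos":[0,0,0],"grip":-1},{"angular":[0,0,0],"delta_pos":[0,0,0],"grip":-1}]';python3 - <<'E'
from h import *
import pickle
p=shot('wrist','w5.png');pickle.dump((p,env.read_state()),open('w5.pkl','wb'))
go([539,202,115],97)
s=env.read_state();print(s['wrist_force'],s['ft_torque'])
cv2.imwrite('pics/w5z.png',cv2.resize(p['frame'][80:320,180:400],None,fx=2.5,fy=2.5,interpolation=cv2.INTER_CUBIC))
E
```

```text
clock: 10.05
tcp_pos: [546.0, 153.2, 121.7]
tcp_rot: [179.9, -0.0, 96.6]
wrist_force: [1.2, 1.0, 0.2]
opening: 12.9
clock: 10.25
tcp_pos: [545.8, 152.4, 121.3]
tcp_rot: [-180.0, 0.0, 96.8]
wrist_force: [-0.3, 0.0, -0.1]
opening: 13.1
clock 10.3 tcp [546.1 151.4 121.5] [-180.     0.    96.8] q6 5.7 tool shift mm [51.1 -1.   6.5] rotvec [-0.      0.0002 -0.0037]
[ 0.14069645 -1.19578841 -0.46508489] [ 4.89520133e-06 -1.43639536e-03  3.44567053e-03]
```

View pics/w5z.png

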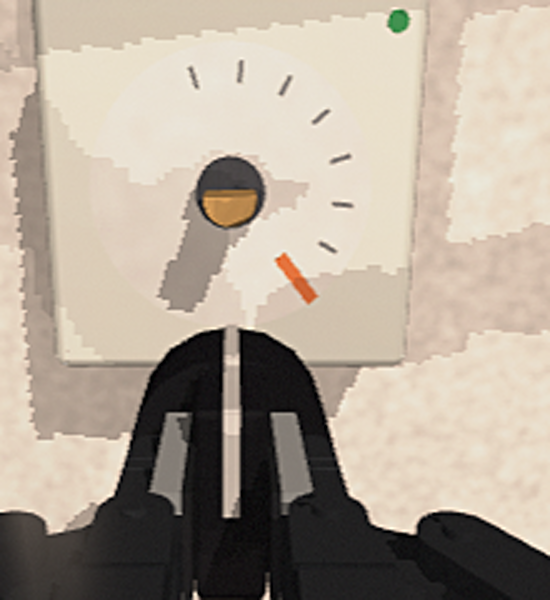

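```bash
python3 - <<'E'
from h import *
import pickle
p,s=pickle.load(open('w5.pkl','rb'))
cv2.imwrite('pics/w5a.png',cv2.resize(p['frame'][130:190,235:310],None,fx=10,fy=10,interpolation=cv2.INTER_CUBIC))
cv2.imwrite('pics/w5b.png',cv2.resize(p['frame'][200:320,210:340],None,fx=5,fy=5,interpolation=cv2.INTER_CUBIC))
E
```

```text
(no output)
```

View pics/w5a.png

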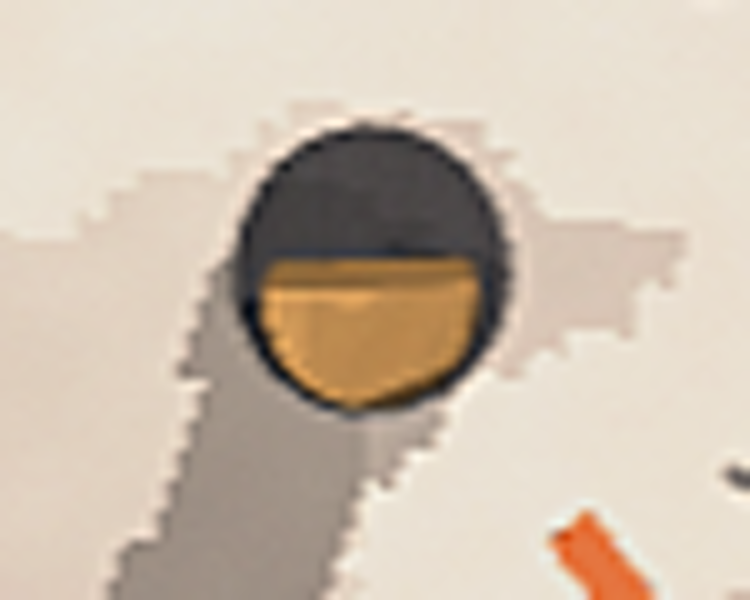

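View pics/w5b.png

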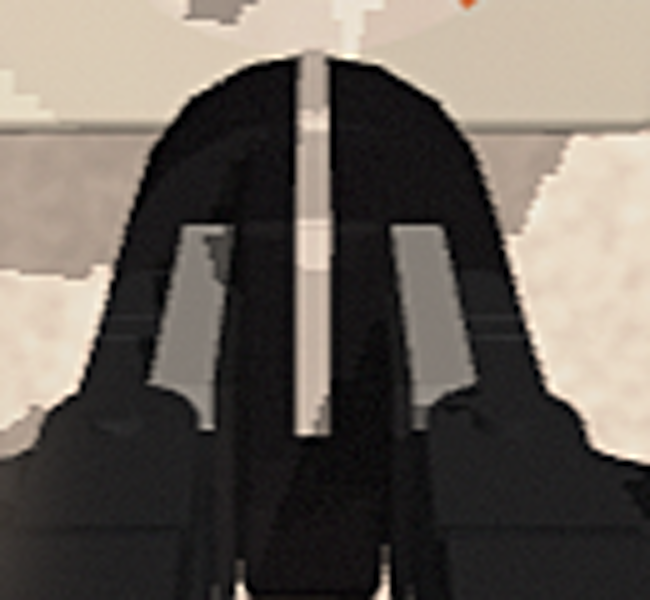

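```bash
python3 - <<'E'
from h import *
import pickle
p,_=pickle.load(open('w5.pkl','rb'))
s=env.read_state();R=Ro.from_euler('xyz',[180,0,96.9],degrees=True)
T=np.array(p['camera_from_world']);print('cam y(up) axis',T[1,:3],'x axis',T[0,:3])
tc=s['tcp_pos'];print(tc)
tool=lambda X:R.inv().apply(X-tc)
def att(uv,zt): return tool(onz(p,uv,tc[2]-zt))
print('bar front',att((272.4,244.2),-7.3),'bar back',att((272.4,319),-7.3),'skirt bottom front',att((272.4,209.8),41.7))
z=lambda u,v:(235+(u+.5)/10-.5,130+(v+.5)/10-.5)
for nm,uv,h in [('collar',z(374,267.5),42),('flat edge L',z(266,291),62),('flat edge R',z(477,283),62),('arc bottom',z(362,408),61.5),('arc left',z(262,310),61),('arc right',z(480,295),61),('flat foot L',z(275,262),42),('flat foot R',z(475,258),42)]:
    print(nm,np.round(tool(onz(p,uv,h)),2),np.round(onz(p,uv,h),1))
E
```

```text
cam y(up) axis [-0.11530825  0.95565352 -0.27098037] x axis [ 0.99283614  0.11947873 -0.00111423]
[546.05529512 151.37613162 121.52678718]
bar front [20.88472661  0.35866752 -7.3       ] bar back [-17.73189513   0.34467232  -7.3       ] skirt bottom front [22.91097601  0.35709131 41.7       ]
collar [5.132e+01 5.000e-02 7.953e+01] [539.9 202.3  42. ]
flat edge L [51.72 -6.8  59.53] [533.1 201.9  62. ]
flat edge R [52.22  6.63 59.53] [546.4 204.   62. ]
arc bottom [44.19 -0.7  60.03] [540.1 195.2  61.5]
arc left [50.41 -7.11 60.53] [532.9 200.6  61. ]
arc right [51.36  6.87 60.53] [546.7 203.2  61. ]
flat foot L [51.71 -6.91 79.53] [533.  201.9  42. ]
flat foot R [51.98  7.15 79.53] [546.9 203.8  42. ]
```

```bash
python3 -m inch '[{"angular":[0,0,0],"delta_pos":[0.012,-0.0003,0.007],"grip":-1},{"angular":[0,0,0],"delta_pos":[0,0,0.007],"grip":-1},{"angular":[0,0,0],"delta_pos":[0,0,0],"grip":-1},{"angular":[0,0,0],"delta_pos":[0,0,0],"grip":-1},{"angular":[0,0,0],"delta_pos":[0,0,0],"grip":-1},{"angular":[0,0,0],"delta_pos":[0,0,0],"grip":-1}]';python3 - <<'E'
from h import *
import pickle
s0=env.read_state()
p=shot('wrist','w6.png');s=env.read_state();pickle.dump((p,s),open('w6.pkl','wb'))
print(s0['tcp_pos'],s['tcp_pos'],s0['tcp_rot'],s['tcp_rot'],s['wrist_force'],s['qd'])
p2=viewer.camera('wrist');print(np.abs(np.array(p2['camera_from_world'])-np.array(p['camera_from_world'])).max())
print(env.read_state()['tcp_pos'])
cv2.imwrite('pics/w6z.png',cv2.resize(p['frame'][160:320,210:335],None,fx=5,fy=5,interpolation=cv2.INTER_CUBIC)[:600])
cv2.imwrite('pics/w6z.png',cv2.resize(p['frame'][165:260,222:322],None,fx=6,fy=6,interpolation=cv2.INTER_CUBIC)[:600])
E
```

```text
clock: 10.9
tcp_pos: [544.6, 163.0, 107.5]
tcp_rot: [180.0, -0.0, 96.8]
wrist_force: [0.4, 0.7, -0.4]
opening: 13.2
[544.57852511 162.97236949 107.50477023] [544.53175603 163.01012106 107.47889498] [ 1.79979101e+02 -1.93985073e-03  9.68490826e+01] [ 1.79982091e+02 -5.73983326e-04  9.68546661e+01] [-0.42065917  0.14275675 -1.04475805] [ 0.18449124  0.01156439  0.03807305 -0.04625906  0.04471932 -0.00118712]
0.008681773962905481
[544.5018636  163.08754843 107.4592981 ]
```

View pics/w6z.png

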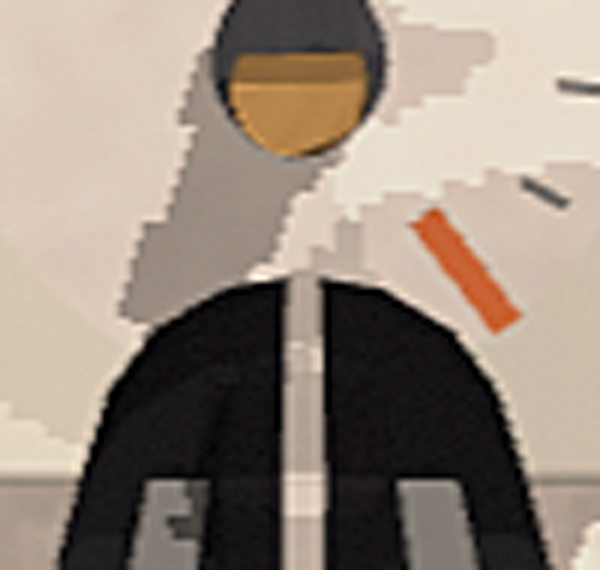

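View pics/w6.png

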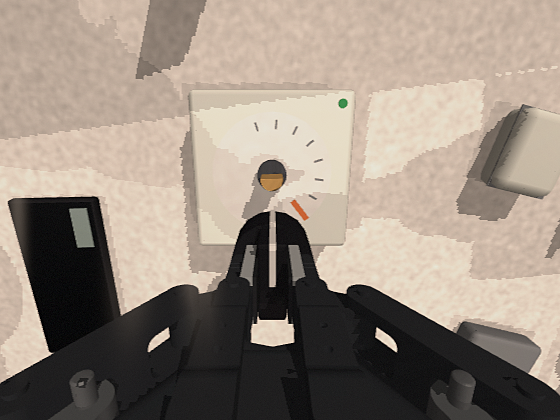

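```bash
python3 - <<'E'
from h import *
import pickle
p,s=pickle.load(open('w6.pkl','rb'))
R=Ro.from_euler('xyz',[180,0,96.9],degrees=True);tc=np.array([544.55,163.0,107.49])
z=lambda u,v:(222+(u+.5)/6-.5,165+(v+.5)/6-.5)
t=lambda u,v,h:np.round(R.inv().apply(onz(p,z(u,v),h)-tc),2)
for n,a in dict(skirtfront=(280,283,65.8),skirtR=(325,281,65.8),linetip=(303,277,65.8),barfront=(303,472,114.8),flatedge=(298,82,62),arc62=(298,154,62),arc60=(298,157,60),L=(229,95,61),Rr=(368,92,61)).items(): print(n,t(*a))
E
```

```text
skirtfront [20.58 -1.95 41.69]
skirtR [20.79  2.6  41.69]
linetip [21.21  0.38 41.69]
barfront [20.21  0.4  -7.31]
flatedge [40.43 -0.11 45.49]
arc62 [33.08 -0.12 45.49]
arc60 [32.34 -0.13 47.49]
L [38.94 -7.08 46.49]
Rr [39.24  6.94 46.49]
```

```bash
python3 - <<'E'
from h import *
import pickle
p=pickle.load(open('w3.pkl','rb'))
R=Ro.from_euler('xyz',[180,0,14],degrees=True);tc=np.array([566.0,-208.5,107.2])
z=lambda u,v:(220+(u+.5)/6-.5,175+(v+.5)/6-.5)
t=lambda u,v,h:np.round(R.inv().apply(onz(p,z(u,v),h)-tc),2)
for n,a in dict(tip=(325,72,5),skf=(300,80,5),barf=(325,180,54),barb=(320,518,54),linein=(323,372,54),skL=(145,280,31),skR=(500,285,31),skLb=(145,280,28)).items(): print(n,t(*a))
p=pickle.load(open('w4.pkl','rb'))
R=Ro.from_euler('xyz',[180,0,13.9],degrees=True);tc=np.array([568.0,-208.75,46.7])
z=lambda u,v:(210+(u+.5)/4-.5,195+(v+.5)/4-.5)
print('w4')
for n,a in dict(tip=(250,58,5),skf=(230,68,5),skf2=(270,68,5),barf=(251,195,54),barb=(250,497,54),linein=(250,368,54)).items(): print(n,t(*a))
E
```

```text
tip [ 23.59   0.21 102.2 ]
skf [ 22.48  -3.14 102.2 ]
barf [2.161e+01 1.000e-02 5.320e+01]
barb [-18.03  -0.28  53.2 ]
linein [-0.36 -0.06 53.2 ]
skL [  2.69 -21.87  76.2 ]
skR [ 2.29 21.75 76.2 ]
skLb [  1.71 -22.17  79.2 ]
w4
tip [21.73 -0.83 41.7 ]
skf [20.16 -3.86 41.7 ]
skf2 [20.16  2.2  41.7 ]
barf [19.7  -0.68 -7.3 ]
barb [-19.38  -0.8   -7.3 ]
linein [-1.92 -0.79 -7.3 ]
```

```bash
python3 -m inch '[{"angular":[0,0,0],"delta_pos":[0.02,-0.0005,0],"grip":-1},{"angular":[0,0,0],"delta_pos":[0.0155,0,0],"grip":-1},{"angular":[0,0,0],"delta_pos":[0.004,0,0],"grip":-1},{"angular":[0,0,0],"delta_pos":[0,0,0],"grip":-1},{"angular":[0,0,0],"delta_pos":[0,0,0],"grip":-1},{"angular":[0,0,0],"delta_pos":[0,0,0],"grip":-1}]'; python3 - <<'E'
from h import *
s=env.read_state();print(s['tcp_pos'],s['tcp_rot'],s['wrist_force'])
S=shot('side','s5.png');T=shot('top','t5.png');W=shot('wrist','w7.png')
cv2.imwrite('pics/s5z.png',cv2.resize(S['frame'][120:220,170:290],None,fx=5,fy=5,interpolation=cv2.INTER_CUBIC))
s=env.read_state();print(s['tcp_pos'],s['tcp_rot'],s['wrist_force'])
E
```

```text
clock: 11.6
tcp_pos: [539.1, 201.9, 107.3]
tcp_rot: [-180.0, 0.0, 96.9]
wrist_force: [0.6, 0.0, -0.5]
opening: 13.3
[539.12749916 201.90493263 107.25689614] [-1.79989900e+02  8.34850152e-03  9.68633340e+01] [ 0.57572821  0.00699953 -0.47085502]
[539.23073919 201.97730298 107.28335053] [-1.79999044e+02  2.91265004e-03  9.68488994e+01] [ 0.0824472   0.29889289 -1.00567159]
```

View pics/s5z.png

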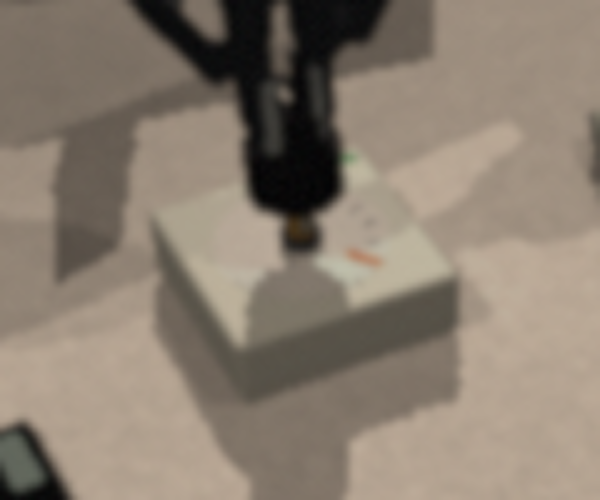

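```bash
python3 -m inch '[{"angular":[0,0,0],"delta_pos":[0,0,0.002],"grip":-1},{"angular":[0,0,0],"delta_pos":[0,0,0.001],"grip":-1},{"angular":[0,0,0],"delta_pos":[0,0,0],"grip":-1}]'; for i in 1 2; do python3 -m inch '[{"angular":[0,0,0],"delta_pos":[0,0,0.0007],"grip":-1},{"angular":[0,0,0],"delta_pos":[0,0,0],"grip":-1}]' | egrep 'pos|force'; done; python3 -c "
from h import *
s=env.read_state();print(s['wrist_force'],s['ft_torque'])"
```

```text
clock: 12.05
tcp_pos: [539.0, 202.3, 104.0]
tcp_rot: [-180.0, 0.0, 96.9]
wrist_force: [0.7, 0.7, -0.3]
opening: 12.9
tcp_pos: [539.1, 202.4, 103.5]
wrist_force: [-0.3, 0.9, -0.5]
tcp_pos: [539.1, 202.4, 102.8]
wrist_force: [0.2, -0.1, 0.1]
[ 0.20586704 -0.14116143  0.12962086] [0.01289458 0.02162754 0.06091208]
```

```bash
for i in 1 2; do python3 -m inch '[{"angular":[0,0,0],"delta_pos":[0,0,0.0007],"grip":-1},{"angular":[0,0,0],"delta_pos":[0,0,0],"grip":-1}]' | egrep 'pos|force'; done; python3 -c "
from h import *
s=env.read_state();print(s['wrist_force'],s['ft_torque'])"
```

```text
tcp_pos: [539.1, 202.4, 102.1]
wrist_force: [0.9, 0.4, -0.5]
tcp_pos: [539.1, 202.4, 101.4]
wrist_force: [0.1, 0.2, -0.2]
[ 0.05412297  0.2201994  -0.16792515] [-0.02980291  0.01324955 -0.01158117]
```

```bash
for i in 1 2 3; do python3 -m inch '[{"angular":[0,0,0],"delta_pos":[0,0,0.0007],"grip":-1},{"angular":[0,0,0],"delta_pos":[0,0,0],"grip":-1}]' | egrep 'pos|force'; done; python3 -c "
from h import *
s=env.read_state();print(s['wrist_force'],s['ft_torque'])
S=shot('side','s6.png')
cv2.imwrite('pics/s6z.png',cv2.resize(S['frame'][120:220,170:290],None,fx=5,fy=5,interpolation=cv2.INTER_CUBIC))"
```

```text
tcp_pos: [539.1, 202.3, 100.7]
wrist_force: [0.0, -0.6, -0.9]
tcp_pos: [539.1, 202.3, 100.0]
wrist_force: [-0.1, -0.6, -1.0]
tcp_pos: [539.1, 202.3, 99.3]
wrist_force: [0.3, 0.5, -0.1]
[ 0.32479709  0.47462476 -0.0802412 ] [0.02541336 0.00725139 0.01064137]
```

View pics/s6z.png

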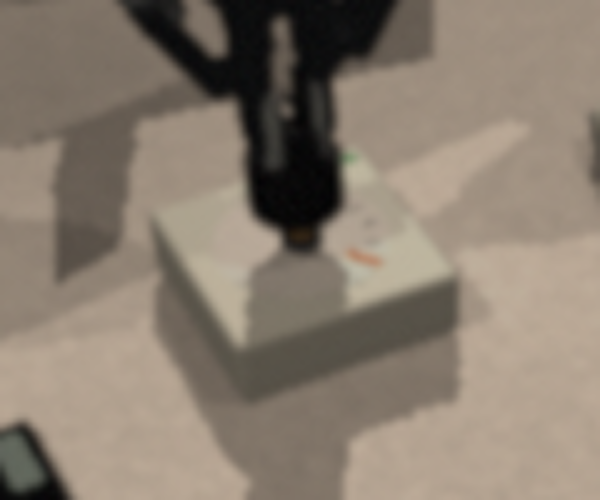

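```bash
for i in 1 2 3; do python3 -m inch '[{"angular":[0,0,0],"delta_pos":[0,0,0.001],"grip":-1},{"angular":[0,0,0],"delta_pos":[0,0,0],"grip":-1}]' | egrep 'pos|force'; done; python3 -c "
from h import *
s=env.read_state();print(s['wrist_force'],s['ft_torque'])"
```

```text
tcp_pos: [539.1, 202.4, 98.3]
wrist_force: [-0.2, 0.5, -0.3]
tcp_pos: [539.1, 202.3, 97.3]
wrist_force: [-0.3, -0.1, -0.3]
tcp_pos: [539.1, 202.4, 96.3]
wrist_force: [-0.1, -0.4, -0.2]
[-0.0913095  -0.38782869 -0.23353733] [-0.00124547  0.06418197 -0.0147908 ]
```

```bash
for i in 1 2 3; do python3 -m inch '[{"angular":[0,0,0],"delta_pos":[0,0,0.001],"grip":-1},{"angular":[0,0,0],"delta_pos":[0,0,0],"grip":-1}]' 60| egrep 'pos|force'; done; python3 -c "
from h import *
s=env.read_state();print(s['wrist_force'],s['ft_torque'])"
```

```text
tcp_pos: [539.1, 202.4, 95.3]
wrist_force: [-0.3, -1.1, 0.1]
tcp_pos: [539.1, 202.3, 94.3]
wrist_force: [0.4, -0.4, 0.2]
tcp_pos: [539.1, 202.3, 93.3]
wrist_force: [-0.6, -1.0, 0.4]
[-0.634395   -1.03150358  0.4132107 ] [-0.07670073 -0.00377028  0.03812495]
```

```bash
for i in 1 2 3; do python3 -m inch '[{"angular":[0,0,0],"delta_pos":[0,0,0.001],"grip":-1},{"angular":[0,0,0],"delta_pos":[0,0,0],"grip":-1}]' | egrep 'pos|force'; done; python3 -c "
from h import *
s=env.read_state();print(s['wrist_force'],s['ft_torque'])"
```

```text
tcp_pos: [539.2, 202.3, 92.4]
wrist_force: [0.1, -1.1, 0.5]
tcp_pos: [539.2, 202.3, 91.4]
wrist_force: [0.5, -1.7, 2.7]
tcp_pos: [539.2, 202.3, 90.4]
wrist_force: [0.2, -1.9, 3.2]
[ 0.18355407 -1.89591512  3.19009506] [-0.550892   -0.1443349  -0.00617559]
```

```bash
python3 -c "
from h import *
S=shot('side','s7.png');W=shot('wrist','w8.png')
c=cv2.resize(S['frame'][120:220,190:270],None,fx=5,fy=5,interpolation=cv2.INTER_CUBIC)
d=cv2.resize(W['frame'][190:330,220:320],None,fx=3.57,fy=3.57,interpolation=cv2.INTER_CUBIC)[:500]
cv2.imwrite('pics/sw8.png',np.hstack([c,cv2.resize(d,(360,500))]))"
```

```text
(no output)
```

View pics/sw8.png

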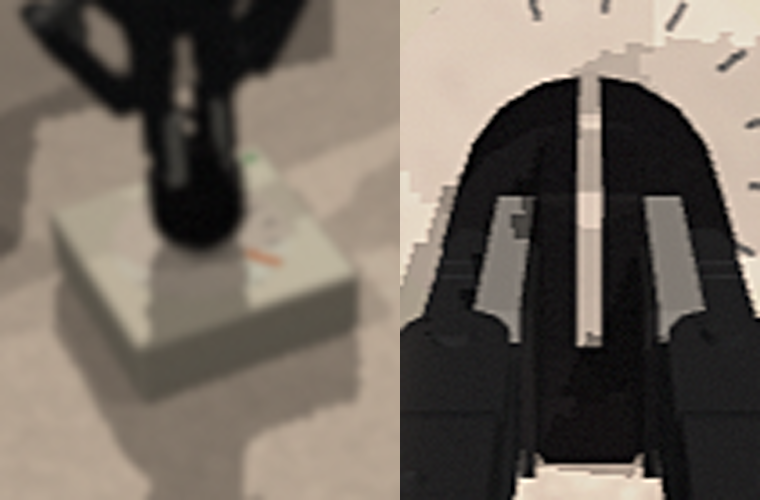

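```bash
for i in 1 2; do python3 -m inch '[{"angular":[0,0,0],"delta_pos":[0,0,0.0007],"grip":-1},{"angular":[0,0,0],"delta_pos":[0,0,0],"grip":-1}]' | egrep 'pos|force'; done; python3 -c "
from h import *
s=env.read_state();print(s['wrist_force'],s['ft_torque'])"
```

```text
tcp_pos: [539.2, 202.3, 89.7]
wrist_force: [1.8, -3.2, 3.8]
tcp_pos: [539.2, 202.4, 89.0]
wrist_force: [0.1, -3.3, 4.0]
[ 0.06310296 -3.2652842   4.04924975] [-0.64864492 -0.15810603 -0.00231366]
```

```bash
for i in 1 2 3; do python3 -m inch '[{"angular":[0,0,0],"delta_pos":[0,0,0.0007],"grip":-1},{"angular":[0,0,0],"delta_pos":[0,0,0],"grip":-1}]' | egrep 'pos|force'; done; python3 -c "
from h import *
s=env.read_state();print(s['wrist_force'],s['ft_torque'])"
```

```text
tcp_pos: [538.9, 202.3, 88.0]
wrist_force: [0.7, -3.9, 1.1]
tcp_pos: [539.0, 202.3, 87.4]
wrist_force: [0.4, -3.2, 1.0]
tcp_pos: [539.1, 202.3, 86.8]
wrist_force: [-0.1, -3.9, 0.4]
[-0.11598044 -3.85324606  0.37319841] [-0.74991466 -0.10241368  0.00100243]
```

```bash
for i in 1 2 3; do python3 -m inch '[{"angular":[0,0,0],"delta_pos":[-0.0001,0,0.0007],"grip":-1},{"angular":[0,0,0],"delta_pos":[0,0,0],"grip":-1}]' | egrep 'pos|force'; done; python3 -c "
from h import *
s=env.read_state();print(s['wrist_force'],s['ft_torque'])"
```

```text
tcp_pos: [539.1, 202.2, 86.1]
wrist_force: [0.5, -3.1, 1.7]
tcp_pos: [539.1, 202.2, 85.4]
wrist_force: [0.4, -2.4, 1.6]
tcp_pos: [539.2, 202.2, 84.6]
wrist_force: [2.3, -2.1, -3.0]
[ 2.30148242 -2.11382806 -2.97391532] [-0.28385578 -0.30146569 -0.00878104]
```

```bash
for i in 1 2; do python3 -m inch '[{"angular":[0,0,0],"delta_pos":[0,0,0.0007],"grip":-1},{"angular":[0,0,0],"delta_pos":[0,0,0],"grip":-1}]' | egrep 'pos|force'; done; python3 -c "
from h import *
s=env.read_state();print(s['wrist_force'],s['ft_torque'])"
```

```text
tcp_pos: [539.3, 202.2, 84.0]
wrist_force: [0.7, -1.1, -1.0]
tcp_pos: [539.3, 202.1, 83.4]
wrist_force: [0.4, -0.8, 1.6]
[ 0.42855959 -0.7745415   1.5501461 ] [-0.15021884 -0.17006749  0.04625366]
```

```bash
for i in 1 2; do python3 -m inch '[{"angular":[0,0,0],"delta_pos":[0,0,0.0005],"grip":-1},{"angular":[0,0,0],"delta_pos":[0,0,0],"grip":-1}]' | egrep 'clock|pos|force'; done; python3 -c "
from h import *
s=env.read_state();print(s['wrist_force'],s['ft_torque'])
S=shot('side','s9.png');W=shot('wrist','w9.png')
c=cv2.resize(S['frame'][120:220,190:270],None,fx=5,fy=5,interpolation=cv2.INTER_CUBIC)
d=cv2.resize(W['frame'][130:330,200:344],None,fx=2.5,fy=2.5,interpolation=cv2.INTER_CUBIC)[:500]
cv2.imwrite('pics/sw9.png',np.hstack([c,d]))"
```

```text
clock: 17.6
tcp_pos: [539.3, 202.1, 83.0]
wrist_force: [0.9, -1.2, 2.1]
clock: 17.8
tcp_pos: [539.3, 202.1, 82.4]
wrist_force: [1.4, -0.8, 3.6]
[ 1.3755442  -0.76053665  3.57403835] [-0.03577192 -0.24319725  0.01407052]
```

View pics/sw9.png

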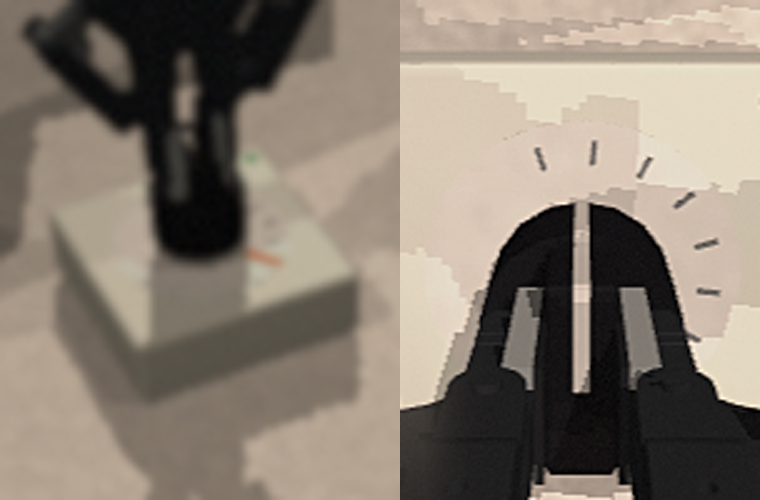

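```bash
for i in 1 2 3; do python3 -m inch '[{"angular":[0,0,0],"delta_pos":[0,0,0.0005],"grip":-1},{"angular":[0,0,0],"delta_pos":[0,0,0],"grip":-1}]' | egrep 'pos|force'; done; python3 -c "
from h import *
s=env.read_state();print(s['wrist_force'],s['ft_torque'],s['clock'])"
```

```text
tcp_pos: [539.3, 202.1, 81.9]
wrist_force: [1.7, -0.4, 4.3]
tcp_pos: [539.3, 202.1, 81.7]
wrist_force: [0.6, -0.4, 8.9]
tcp_pos: [539.4, 202.2, 81.5]
wrist_force: [-0.6, -1.2, 16.2]
[-0.61158809 -1.18204203 16.16192292] [-0.14280112  0.2619627   0.03945155] 18.5
```

```bash
python3 -m inch '[{"angular":[0,0,0],"delta_pos":[0,0,-0.001],"grip":-1},{"angular":[0,0,0],"delta_pos":[0,0,-0.0007],"grip":-1},{"angular":[0,0,0],"delta_pos":[0,0,0],"grip":-1}]'; python3 - <<'E'
from h import *
import pickle
p,s=pickle.load(open('w5.pkl','rb'))
p6,s=pickle.load(open('w6.pkl','rb'))
z5=lambda u,v:(180+(u+.5)/2.5-.5,80+(v+.5)/2.5-.5)
col=onz(p,(235+37.4-.45,130+26.75-.45),42)
for uv in [z5(280,256),z5(314,301)]:
    m=onz(p,uv,36);d=m-col;print(m,np.degrees(np.arctan2(d[1],d[0])),np.hypot(d[0],d[1]))
z6=lambda u,v:(222+(u+.5)/6-.5,165+(v+.5)/6-.5)
a,b=onz(p6,z6(423,217),36),onz(p6,z6(507,322),36)
print(a,b,np.degrees(np.arctan2(*(b-a)[1::-1])))
l=onz(p6,(343,103),36);cs=[onz(p6,u,36) for u in [(190,91),(354,91),(345,245),(201,245)]]
for i in range(4):
    d=cs[(i+1)%4]-cs[i];print(cs[i],np.degrees(np.arctan2(d[1],d[0])),np.hypot(d[0],d[1]))
E
```

```text
clock: 18.8
tcp_pos: [539.3, 202.1, 82.6]
tcp_rot: [180.0, -0.0, 96.9]
wrist_force: [2.2, -0.1, 2.6]
opening: 12.9
[556.78811176 184.76123825  36.        ] -46.19980904287412 24.344138797363563
[568.86002012 172.37985435  36.        ] -46.00264705070985 41.63626522672601
[556.51609679 184.61502789  36.        ] [568.27728099 173.0033959   36.        ] -44.63339493309694
[481.84127959 248.31017107  36.        ] 6.868812617258142 104.69109801283193
[585.78096646 260.83085379  36.        ] -82.34797054523585 105.75784084943851
[599.86330446 156.01478318  36.        ] -173.11666930545155 106.1128366446889
[494.51530242 143.29737123  36.        ] 96.88175817120475 105.77485043871606
```

```bash
python3 -m inch '[{"angular":[0,0,0.12],"delta_pos":[0,0,0],"grip":-1},{"angular":[0,0,0.12],"delta_pos":[0,0,0],"grip":-1},{"angular":[0,0,0.12],"delta_pos":[0,0,0],"grip":-1},{"angular":[0,0,0.12],"delta_pos":[0,0,0],"grip":-1}]'; python3 -c "
from h import *
s=env.read_state();print(s['wrist_force'],s['ft_torque'],s['qpos'][5])
W=shot('wrist','w10.png')"
```

```text
clock: 19.2
tcp_pos: [539.8, 202.2, 82.7]
tcp_rot: [179.9, -0.0, 69.1]
wrist_force: [4.2, -0.9, 2.6]
opening: 12.6
[ 4.23721684 -0.8587249   2.57865857] [-0.09427719 -0.80692688  0.08733701] 38.43942481263085
```

View pics/w10.png

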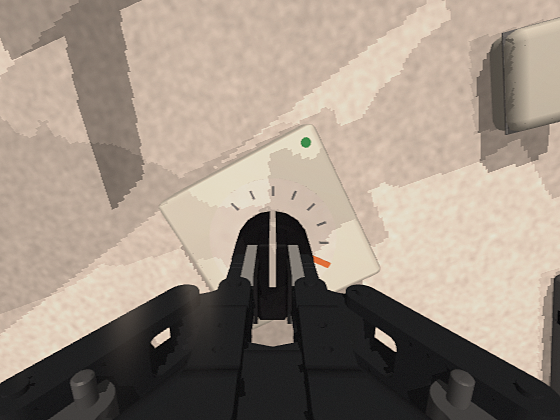

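```bash
python3 -m inch '[{"angular":[0,0,0.12],"delta_pos":[0,0,0],"grip":-1},{"angular":[0,0,0.12],"delta_pos":[0,0,0],"grip":-1},{"angular":[0,0,0.12],"delta_pos":[0,0,0],"grip":-1},{"angular":[0,0,0.12],"delta_pos":[0,0,0],"grip":-1}]'; python3 -m inch '[{"angular":[0,0,0.12],"delta_pos":[0,0,0],"grip":-1},{"angular":[0,0,0.12],"delta_pos":[0,0,0],"grip":-1},{"angular":[0,0,0.12],"delta_pos":[0,0,0],"grip":-1},{"angular":[0,0,0.12],"delta_pos":[0,0,0],"grip":-1}]';python3 -c "
from h import *
s=env.read_state();print(s['wrist_force'],s['ft_torque'],s['qpos'][5])"
```

```text
clock: 19.65
tcp_pos: [540.2, 202.0, 82.8]
tcp_rot: [179.9, -0.1, 41.8]
wrist_force: [7.1, -3.6, 3.0]
opening: 12.7
clock: 20.05
tcp_pos: [540.4, 201.7, 82.8]
tcp_rot: [180.0, -0.1, 14.3]
wrist_force: [7.4, -7.3, 3.9]
opening: 12.6
[ 7.38563924 -7.25944091  3.93221215] [-1.32282132 -1.52348781  0.08057959] 93.28574751852014
```

```bash
python3 -m inch '[{"angular":[0,0,0],"delta_pos":[0.0007,0.0006,0],"grip":-1},{"angular":[0,0,0],"delta_pos":[0,0,0],"grip":-1}]'; python3 -m inch '[{"angular":[0,0,0.12],"delta_pos":[0,0,0],"grip":-1},{"angular":[0,0,0.12],"delta_pos":[0,0,0],"grip":-1},{"angular":[0,0,0.12],"delta_pos":[0,0,0],"grip":-1},{"angular":[0,0,0.12],"delta_pos":[0,0,0],"grip":-1}]';python3 -c "
from h import *
s=env.read_state();print(s['wrist_force'],s['ft_torque'],s['qpos'][5])"
```

```text
clock: 20.25
tcp_pos: [540.5, 201.5, 82.6]
tcp_rot: [180.0, -0.0, 14.5]
wrist_force: [4.2, -2.7, 3.3]
opening: 12.5
clock: 20.65
tcp_pos: [540.6, 201.2, 82.6]
tcp_rot: [180.0, -0.1, -13.3]
wrist_force: [7.0, -8.6, 3.0]
opening: 12.5
[ 6.97901767 -8.61082319  2.97757775] [-1.66451507 -1.23534766  0.04731616] 120.73760750727872
```

```bash
python3 -m inch '[{"angular":[0,0,0],"delta_pos":[0.0008,0.0007,0],"grip":-1},{"angular":[0,0,0],"delta_pos":[0,0,0],"grip":-1}]'; python3 -m inch '[{"angular":[0,0,0.12],"delta_pos":[0,0,0],"grip":-1},{"angular":[0,0,0.12],"delta_pos":[0,0,0],"grip":-1},{"angular":[0,0,0.12],"delta_pos":[0,0,0],"grip":-1},{"angular":[0,0,0.12],"delta_pos":[0,0,0],"grip":-1},{"angular":[0,0,0],"delta_pos":[0,0,0],"grip":-1}]';python3 -c "
from h import *
s=env.read_state();print(s['wrist_force'],s['ft_torque'],s['qpos'][5])
W=shot('wrist','w11.png')"
```

```text
clock: 20.85
tcp_pos: [540.7, 200.8, 82.6]
tcp_rot: [-180.0, -0.0, -13.0]
wrist_force: [3.5, -1.9, 3.7]
opening: 12.5
clock: 21.35
tcp_pos: [540.5, 200.4, 82.5]
tcp_rot: [180.0, -0.0, -40.7]
wrist_force: [3.3, -5.1, 3.5]
opening: 12.4
[ 3.2727842  -5.06154223  3.48972419] [-1.08312443 -0.66922622  0.04055876] 148.1239703354309
```

View pics/w11.png

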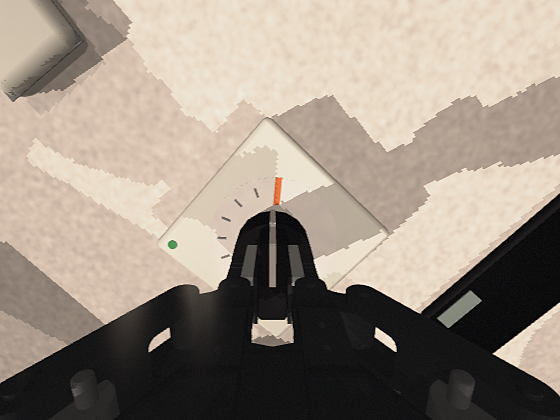

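```bash
python3 -m inch '[{"angular":[0,0,0.045],"delta_pos":[0.0005,0.0002,0],"grip":-1},{"angular":[0,0,0.04],"delta_pos":[0,0,0],"grip":-1},{"angular":[0,0,0],"delta_pos":[0,0,0],"grip":-1},{"angular":[0,0,0],"delta_pos":[0,0,0],"grip":-1}]';python3 -c "
from h import *
s=env.read_state();print(s['wrist_force'],s['ft_torque'],s['qpos'][5])
W=shot('wrist','w12.png')
import pickle;pickle.dump((W,s),open('w12.pkl','wb'))
cv2.imwrite('pics/w12z.png',cv2.resize(W['frame'][165:265,225:325],None,fx=6,fy=6,interpolation=cv2.INTER_CUBIC))"
```

```text
clock: 21.8
tcp_pos: [540.5, 200.2, 82.5]
tcp_rot: [180.0, 0.0, -45.4]
wrist_force: [2.0, -4.1, 3.6]
opening: 13.1
[ 1.97202872 -4.14004353  3.62407569] [-0.67732936 -0.28564729 -0.03571597] 152.67419528182353
```

View pics/w12z.png

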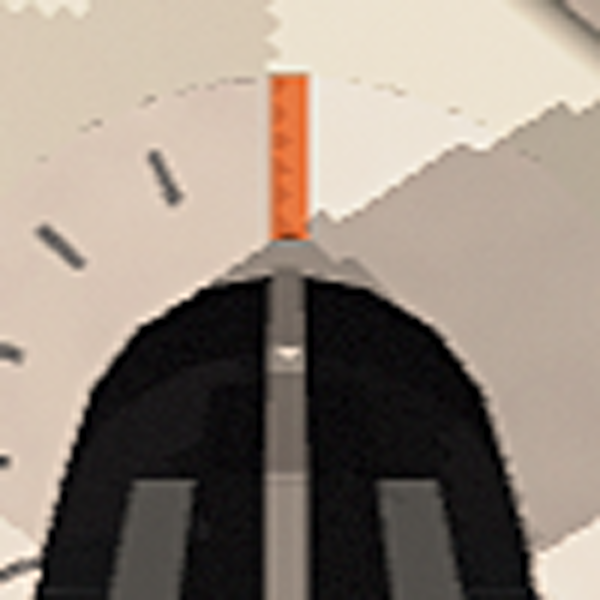

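```bash
python3 -m inch '[{"angular":[0,0,0],"delta_pos":[0.0004,0.0001,-0.0006],"grip":-1},{"angular":[0,0,0],"delta_pos":[0,0,-0.0005],"grip":-1},{"angular":[0,0,0],"delta_pos":[0,0,0],"grip":-1}]' 20;python3 -m inch '[{"angular":[0,0,0],"delta_pos":[0,0,0],"grip":-0.5},{"angular":[0,0,0],"delta_pos":[0,0,0],"grip":-0.3},{"angular":[0,0,0],"delta_pos":[0,0,0],"grip":0},{"angular":[0,0,0],"delta_pos":[0,0,0],"grip":0},{"angular":[0,0,0],"delta_pos":[0,0,0],"grip":0}]';python3 -c "
from h import *
s=env.read_state();print(s['wrist_force'],s['ft_torque'],s['tcp_pos'])
W=shot('wrist','w13.png')"
```

```text
clock: 22.15
tcp_pos: [540.7, 200.0, 83.6]
tcp_rot: [180.0, 0.0, -45.5]
wrist_force: [-0.1, -0.3, 1.8]
opening: 12.6
clock: 22.65
tcp_pos: [541.1, 200.0, 83.7]
tcp_rot: [180.0, 0.0, -45.5]
wrist_force: [-0.4, -0.7, 0.6]
opening: 42.6
[-0.36160194 -0.72222021  0.56735559] [-0.00524142 -0.01209887 -0.02163047] [541.05737431 199.97177967  83.66775288]
```

View pics/w13.png

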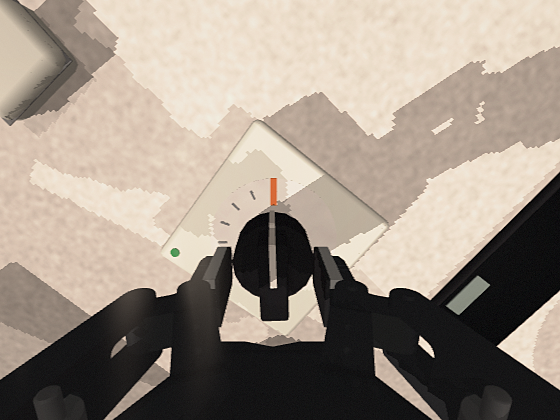

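Released, with the pointer in line with the orange mark (columns 273–274). Now I'll rise clear and check.

```bash
python3 -m inch '[{"angular":[0,0,0],"delta_pos":[0,0,0],"grip":0.5},{"angular":[0,0,0],"delta_pos":[0,0,-0.01],"grip":0.5},{"angular":[0,0,0],"delta_pos":[0,0,-0.03],"grip":0.5},{"angular":[0,0,0],"delta_pos":[-0.01,0,-0.03],"grip":0.5},{"angular":[0,0,0],"delta_pos":[-0.03,0,-0.01],"grip":0.5},{"angular":[0,0,0],"delta_pos":[0,0,0],"grip":0.5},{"angular":[0,0,0],"delta_pos":[0,0,0],"grip":0.5},{"angular":[0,0,0],"delta_pos":[0,0,0],"grip":0.5}]';python3 -c "
from h import *
import pickle
W=shot('wrist','w14.png');pickle.dump(W,open('w14.pkl','wb'))
S=shot('side','s14.png');T=shot('top','t14.png')
cv2.imwrite('pics/w14z.png',cv2.resize(W['frame'][110:230,210:340],None,fx=5,fy=5,interpolation=cv2.INTER_CUBIC))"
```

```text
clock: 23.5
tcp_pos: [513.2, 228.2, 163.6]
tcp_rot: [180.0, -0.0, -45.5]
wrist_force: [0.1, -0.1, -0.4]
opening: 64.3
```

View pics/w14.png

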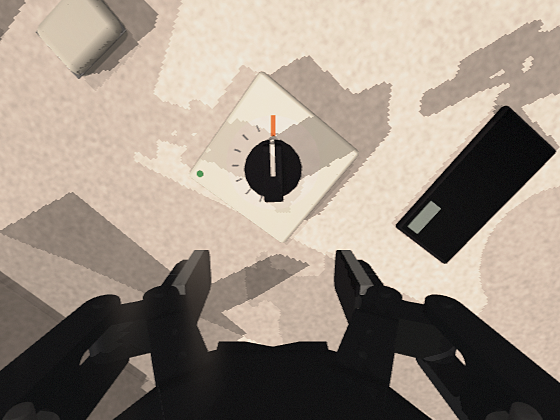

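View pics/w14z.png

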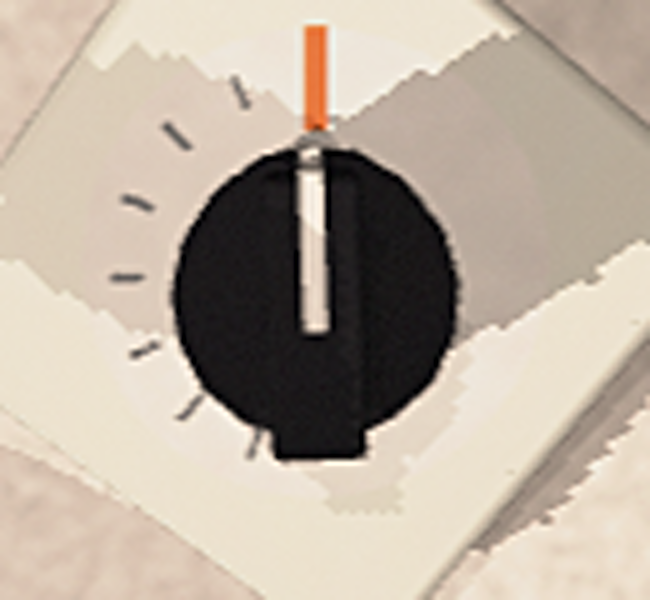

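View pics/s14.png

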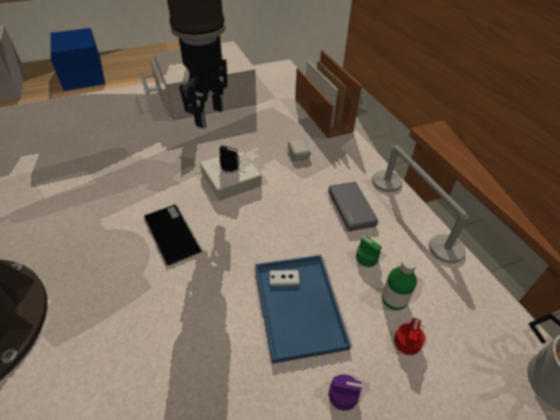

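```bash
python3 - <<'E'
from h import *
import pickle
p=pickle.load(open('w14.pkl','rb'))
z=lambda u,v:(210+(u+.5)/5-.5,110+(v+.5)/5-.5)
q=lambda u,v,h:onz(p,z(u,v),h)
ang=lambda a,b:np.degrees(np.arctan2(*(b-a)[1::-1]))
i,o,b=q(315,330,91),q(311.5,170,91),q(320,458,91)
print('line',ang(i,o),ang(b,o),np.linalg.norm(o-b),'centre',(o+b)/2)
m1,m2=q(316.5,130,36),q(315.5,27,36)
print('mark',m1,ang(m1,m2))
c=(o+b)/2;print('mark from knob axis',ang(c,m1),np.hypot(*(m1-c)[:2]))
for c in([539.3,201.6],[539.8,202.2]): print(ang(np.array([*c,0]),m1), np.hypot(*(m1[:2]-c)))
print(proj(p,[c[0],c[1],42]))
# skirt height check
L,Rr=z(173,290),z(458,290);print('width for z=68 top',np.linalg.norm(onz(p,L,66)-onz(p,Rr,66)))
E
```

```text
line -44.201460201508766 -43.75365579739784 39.9883396848833 centre [540.01078558 201.46666985  91.        ]
mark [556.44447828 184.45004263  36.        ] -44.85688650583989
mark from knob axis -45.998385278959624 23.656539423695826
-45.00915391973225 24.249828316426417
-46.84092244094362 24.333097705311182
[272.21779857 165.16736948]
width for z=68 top 44.11449786480988
```

```bash
python3 -c "
from h import *
print(ticket.close_job())"
```

```text
the job is handed in; nothing more can be done
None
```

The black knob is on the dimmer spindle, pushed home on the collar, and turned clockwise to the orange mark. I let go, backed off, and handed the job in at about 23.6 s.

**Fit:** I matched the pointer to the flat as the wrist camera saw it, at about 97°. The knob slid on with almost no axial force. I then saw about 4 N at the catch, less than the 7–15 N you gave; the force is only read at the end of each step, so the peak may have fallen between readings. Next came a brief downward pull as it snapped. It met the collar at the expected height, and I pressed to 16 N to confirm.

**Turning:** Side forces reached about 11 N while turning, so I shifted the tool three times to ease them.

**Last checks:**
- **Seating:** after release, the knob's apparent size in the picture fits a fully seated knob.
- **Pointer:** it measures about −44° against −45° to −46° for the mark. That is 1–2° short, under 1 mm at the tip, and I left it.
- **Other things:** in the final side picture the other things look unmoved by eye; I did not measure them. The gripper is clear.

**Disagreement:** early on, the blurry top and side cameras placed the spindle about 5 to 9 mm away from where the wrist camera put it. I relied on the wrist camera, and the smooth fit supports that.

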